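# Move the spice row to the new rack, reversed

## Task

Move the three spice jars and the salt shaker from the steel tray to the wooden rack, in reverse order: what stands at the left-hand end of the steel tray goes into the right-hand end bay, the next one into the bay beside it, and so on (left and right as seen from the robot). Stand each upright in the middle of its own bay, and do not tip any of them over on the way.

Things in the scene. Friction and masses are not known exactly. Their poses are not given: they have to be found in the camera images.
- yellow_jar_mid (a point): Spice jar with a yellow screw cap, round, 45 mm across, 100 mm tall; straight sides from the bottom to the top. Loose, stands upright. The point is on its axis, half-way up; its z axis is the jar's axis, pointing up. Weighs 0.08 to 0.16 kg. Starts on a cork pad of the old rack.
- green_jar_mid (a point): Spice jar with a green screw cap, round, 45 mm across, 97 mm tall; straight sides from the bottom to the top. Loose, stands upright. The point is on its axis, half-way up; its z axis is the jar's axis, pointing up. Weighs 0.08 to 0.16 kg. Starts on a cork pad of the old rack.
- slim_jar_mid (a point): Slimmer spice jar with a dark, nearly black cap, round, 41 mm across, 104 mm tall; straight sides from the bottom to the top. Loose, stands upright. The point is on its axis, half-way up; its z axis is the jar's axis, pointing up. Weighs 0.08 to 0.16 kg. Starts on a cork pad of the old rack.
- shaker_mid (a point): Salt shaker with a grey domed top, round, 44 mm across, 90 mm tall; its body is full width up to about 66 mm, the dome above is 34 mm across. Loose, stands upright. The point is on its axis, half-way up; its z axis is the jar's axis, pointing up. Weighs 0.08 to 0.16 kg. Starts on a cork pad of the old rack.
- pad_1: One of four like cork pads, 48 x 48 x 4 mm, lying fixed in a row on the old rack. Origin: centre of its underside, 6 mm over the worktop (top of the pad at 10 mm). At the start the yellow-capped jar stands on it, centred, and the pad stays behind to mark where that stood.
- pad_2: One of four like cork pads, 48 x 48 x 4 mm, lying fixed in a row on the old rack. Origin: centre of its underside, 6 mm over the worktop (top of the pad at 10 mm). At the start the green-capped jar stands on it, centred, and the pad stays behind to mark where that stood.
- pad_3: One of four like cork pads, 48 x 48 x 4 mm, lying fixed in a row on the old rack. Origin: centre of its underside, 6 mm over the worktop (top of the pad at 10 mm). At the start the slim dark-capped jar stands on it, centred, and the pad stays behind to mark where that stood.
- pad_4: One of four like cork pads, 48 x 48 x 4 mm, lying fixed in a row on the old rack. Origin: centre of its underside, 6 mm over the worktop (top of the pad at 10 mm). At the start the salt shaker stands on it, centred, and the pad stays behind to mark where that stood.
- old_rack: Shiny steel tray with a thin guard rail round it, 74 (x) x 250 (y) mm, fixed. Origin: centre of underside, on the worktop; y along the row to the robot's left, x away from it. Cork pads lie on its 6 mm floor at x = 0, y = +90, +30, -30, -90 mm. Rail: top 24 mm over the worktop, 33 mm before and behind the row's middle line.
- new_rack: Pale wooden rack, 74 (x) x 250 (y) mm, fixed; four empty open-topped bays in a row. Origin: centre of underside, on the worktop; y along the row to the robot's left, x away from it. Bay centres at x = 0, y = +90, +30, -30, -90 mm; floor 10 mm up; bay inside 55 (y) x 62 (x) mm. Tops: partitions (5 mm thick) 26 mm, end walls 36, front and back lips 22. Left or right of the steel tray.
Mind the look-alikes: they are no part of the job. Leave any blue look-alike of the part that bears green_jar_mid alone.

How it is judged:
By the outcome, as a careful person would: the job done as asked, in the order asked, and still so for the second after the job is handed in, with the robot touching nothing.
It also fails if it takes over 106 s, if anything falls off the work surface, if the arm or the gripper's body presses on something with over 40 N, if the wrist force passes 120 N, or if a joint passes its speed limit or range.

## Robot

A 6-joint arm with a two-finger parallel gripper is mounted at the origin on a cart in front of the work surface, level with it; the furniture and walls round the work are solid. World frame = base frame: x ahead of the robot, y to its left, z up, the work surface at z = 0. Lengths are in m, angles in rad, forces in N, time in s.
With the tool pointing down it reaches from about 0.4 to 0.825 m from the base axis. Payload 7 kg.
Tool frame: the origin (TCP) lies at the very end of the fingers, on their centre line; the grasp point (between the pads) lies 19 mm behind it; z points along the fingers, y is the line along which they close (so a half turn about z gives the same grasp; the last joint's range is limited). The gripper opens to 88 mm and grips with 3 to 60 N. Pads are 19 mm wide; open, the fingers measure 130 mm over their backs; the gripper's body (78 mm by 193 mm) begins 47 mm behind the grasp point.
Start: joints at [1.551, 0.359, 0.012, 0, -1.224, -0.288], TCP at [0.205, 0.643, 0.199] pointing down, gripper open.
Joint ranges: [-3.07, 3.07], [-1.43, 2.12], [-1.02, 1.25], [-3.03, 1.67], [-3.05, -0], [-3.03, 3.03]. Speed limits (rad/s): [2.39, 2.39, 3.01, 3.14, 3.14, 3.14].

## Interface

Orientations are given as a unit quaternion [w, x, y, z].
In Python, from plant import sensors, get_image, camera_params, workorder gives the robot as it stands.
- The arm moves only by the tool move_arm, never from a script. Its argument "plan" is a list of rows, each an object of numbers: "x", "y", "z": the shift along the tool's x, y, z in m; "rx", "ry", "rz": the turn, a rotation vector about the tool's x, y, z in rad; "gripper": the closure, from 0 (fully open) to 1 (shut). In form: [{"x": .., "y": .., "z": .., "rx": .., "ry": .., "rz": .., "gripper": ..}, ...]. A call has 1 to 5 rows; each row is the pose to reach, as a shift and turn from the pose commanded when the call began, along the tool's axes at that moment; what a row does not reach only later rows make up. A row lasts 1/12 s, in which the tool goes at most 41.7 mm and 7.16 degrees, less where a joint would pass 70% of its speed; a pose out of reach is approached as far as the arm can. A call with a gripper value outside its range is refused whole. The fingers move at their own pace and stop on an object; "squeeze" is the grip in N (left out, the last holds). Time passes only in rows, so rows that repeat a pose let the fingers close. It gives the time, the measured TCP pose, the force, the opening and the grip force at its end, in the units of the state.
- sensors.sense(): the state, without advancing time (a new reading comes with each control period).
- get_image(name): name is "scene" or "top"; returns the picture (480x640x3 uint8, red, green, blue); there is no depth.
- camera_params(name): a dict with "K" (3x3 intrinsics, pixels), "T" (4x4, takes a point from camera to world coordinates). Camera axes: x right, y up, looking along -z (the intrinsics and any distortion apply to the point x, -y, -z); pixel columns grow to the right and rows downward; lengths in m; the calibration is good to about 2 mm. A picture is of the moment at which its call begins. camera_params takes no time and is no camera call.
- workorder.sign_off(): hands the job in; it is judged then, once.
The state is a dict: "time_s": time; "q": joint angles; "qd": joint speeds; "joint_efforts": joint torques, N m; "eef_pos": TCP position; "tcp_rot": TCP orientation; "contact_force": force on the tool from outside, world axes, zero at the start; "torque": the same for the moment, N m; "grip_width": finger opening in m; "finger_force": force on a finger pad.
Only numpy, scipy, OpenCV 4.12 (cv2) and the standard library are available. Lean on these libraries where they do the work, as an engineer would, in place of code of your own. Each camera call takes 0.05 s, during which the arm holds its last target. There are 200 camera calls.

## Working session

There is one attempt and no reset: what is moved stays moved. The work goes in short steps, Python scripts to look and compute and a tool call to move; the robot and the scene stay as the last step left them, time stands still between calls to the robot, and variables do not carry over. Pictures are saved under pics/ and viewed, at most 14 in all, crops included, and the job is handed in when it is done.

Besides the shell and the picture viewer there is one more tool, called after ">>>" as name([rows], argument=value, ...), one row to a line, values as JSON. move_arm: Moves the arm, as the interface text tells. Its arguments: {"type":"object","properties":{"plan":{"type":"array","items":{"type":"object","properties":{"x":{"type":"number"},"y":{"type":"number"},"z":{"type":"number"},"rx":{"type":"number"},"ry":{"type":"number"},"rz":{"type":"number"},"gripper":{"type":"number"}}}},"squeeze":{"type":"number"}},"required":["plan"]}

```bash
mkdir -p pics; ls
python3 - <<'E'
from plant import sensors,get_image,camera_params
import cv2,numpy as np
np.set_printoptions(precision=4,suppress=True)
for n in("scene","top"):
    im=get_image(n);cv2.imwrite(f"pics/{n}0.png",im[:,:,::-1])
    p=camera_params(n);print(n,{k:np.array(v) if k in"KT" else v for k,v in p.items()})
print(sensors.sense())
E
```

```text
pics
scene {'K': array([[503.3878,   0.    , 322.0763],
       [  0.    , 503.3878, 238.9114],
       [  0.    ,   0.    ,   1.    ]]), 'T': array([[ 0.8768,  0.3557, -0.3235,  0.1611],
       [-0.4808,  0.6463, -0.5926, -0.505 ],
       [-0.0017,  0.6752,  0.7377,  0.7521],
       [ 0.    ,  0.    ,  0.    ,  1.    ]])}
top {'K': array([[490.4701,   0.    , 318.5534],
       [  0.    , 490.4701, 244.1739],
       [  0.    ,   0.    ,   1.    ]]), 'T': array([[-0.0192,  0.9857, -0.1672,  0.2796],
       [-0.9998, -0.0183,  0.0071,  0.0588],
       [ 0.0039,  0.1673,  0.9859,  1.0796],
       [ 0.    ,  0.    ,  0.    ,  1.    ]])}
{'time_s': 0.1, 'q': array([ 1.5511,  0.3593,  0.0112, -0.0003, -1.2241, -0.2881]), 'qd': array([ 0.0012, -0.002 ,  0.0037,  0.0036,  0.0001,  0.0016]), 'joint_efforts': array([ -0.0022, -58.4164,  29.3752,   7.0155,   0.0102,  -0.0001]), 'eef_pos': array([0.2044, 0.6428, 0.1978]), 'tcp_rot': array([ 0.0007,  0.9882, -0.1533, -0.    ]), 'contact_force': array([ 0.3304,  0.0553, -0.1871]), 'torque': array([-0.0497,  0.0463,  0.0004]), 'finger_force': 0.0, 'grip_width': 0.08756219608197723}
```

View pics/scene0.png

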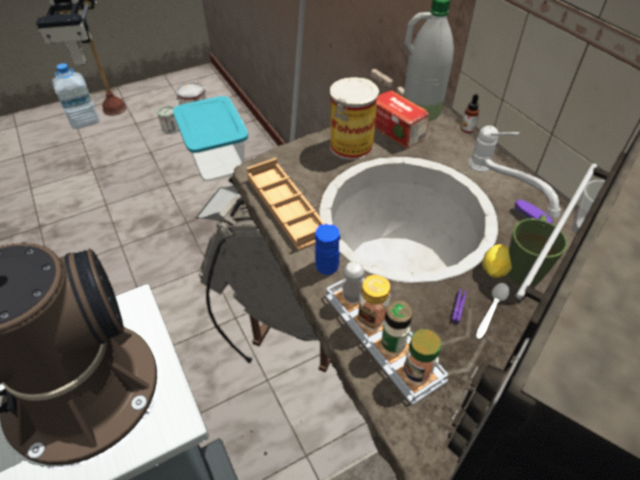

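View pics/top0.png

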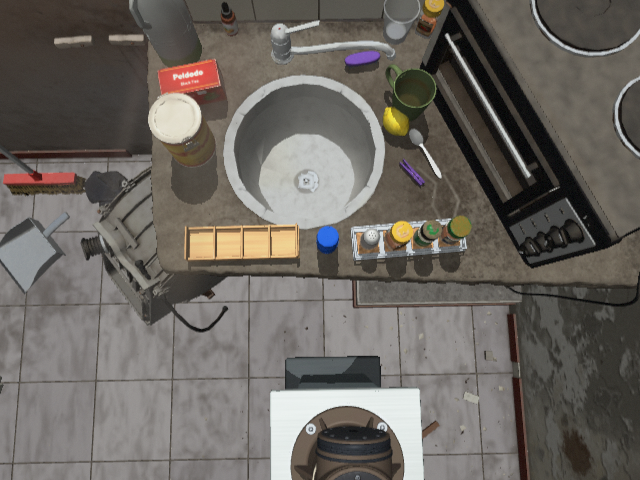

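The scene shows the wooden rack at left (top 185–299, 227–260) and the steel tray at (352–466, 222–262). On the tray from left to right are the grey-topped shaker (371,240), yellow cap (402,235), a green one (430,233) and an olive or dark one (458,228). A blue can stands between the racks (327,240), and it is a look-alike. I'll crop to confirm.

Run:
```python
import cv2,numpy as np
t=cv2.imread("pics/top0.png");s=cv2.imread("pics/scene0.png")
a=cv2.resize(t[205:275,305:485],None,fx=4,fy=4,interpolation=cv2.INTER_CUBIC)
b=cv2.resize(s[245:410,300:465],None,fx=1.9,fy=1.9,interpolation=cv2.INTER_CUBIC)
o=np.zeros((600,720,3),np.uint8);o[:280]=a;o[282:282+b.shape[0],:b.shape[1]]=b
c=cv2.resize(t[215:270,175:310],None,fx=2.9,fy=2.9);o[290:290+c.shape[0],325:325+c.shape[1]]=c[:, :395]
cv2.imwrite("pics/crop1.png",o)
```

```text
(no output)
```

View pics/crop1.png

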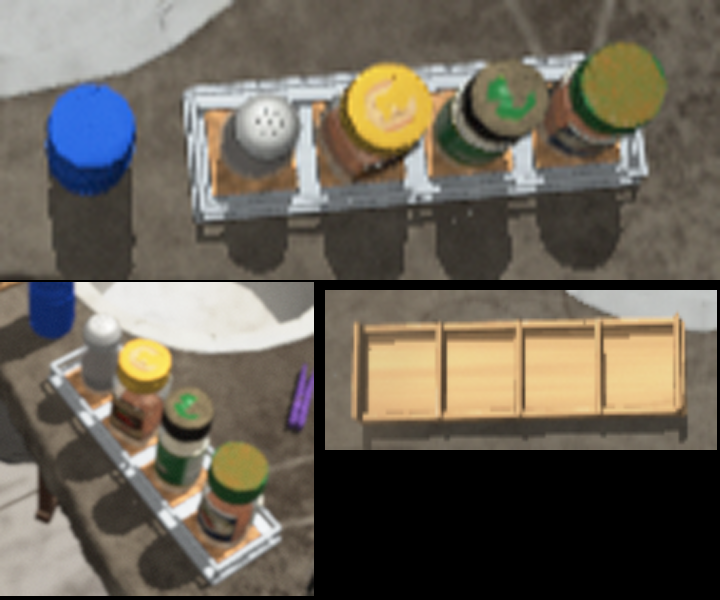

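From left to right the tray holds the shaker, the yellow jar, the slim jar (black-sided cap, about (432,229)) and the green jar (green rim, about (461,227)). The only look-alike nearby is the blue can at (327,240), which has no place in the row. Now I'll measure.

```bash
cat > h.py <<'E'
import numpy as np,cv2
from plant import camera_params
def cast(n,u,v,z):
    p=camera_params(n);K=np.array(p["K"]);T=np.array(p["T"])
    d=T[:3,:3]@np.array([(u-K[0,2])/K[0,0],-(v-K[1,2])/K[1,1],-1]);o=T[:3,3]
    return (o+d*(z-o[2])/d[2])[:2]
def proj(n,P):
    p=camera_params(n);K=np.array(p["K"]);T=np.array(p["T"])
    c=np.linalg.inv(T)@np.append(P,1);q=K@np.array([c[0],-c[1],-c[2]]);return q[:2]/q[2]
E
python3 - <<'E'
from h import *
np.set_printoptions(precision=4,suppress=True)
t=cv2.imread("pics/top0.png");s=cv2.imread("pics/scene0.png")
# jar tops, pixel read from crop; top / scene
J={"shaker":((372,235.5),None,.098),"yellow":((403,231.3),(375.5,285.5),.11),"slim":((432,229.3),(398,311),.114),"green":((461,226.5),(425.5,341.5),.107)}
for k,(a,b,z) in J.items():print(k,cast("top",*a,z),b and cast("scene",*b,z))
print("blue top",cast("top",327,235.5,.1),cast("top",327,240,.0))
f=lambda x,y:(175+(x-325)/2.9,215+(y-290)/2.9)
for x,y0,y1 in((442,323,417),(520,321,416),(599,320,415)):
    a,b=cast("top",*f(x,y0),.022),cast("top",*f(x,y1),.022);print("part",a,b,(a+b)/2)
for n,im in(("top",t),("scene",s)):
    hsv=cv2.cvtColor(im,cv2.COLOR_BGR2HSV);m=cv2.inRange(hsv,(10,70,90),(25,255,255))
    if n=="top": m[:215]=0;m[270:]=0;m[:,310:]=0
    else: m[:150]=0;m[260:]=0;m[:,:230]=0;m[:,330:]=0
    c=max(cv2.findContours(m,0,2)[0],key=cv2.contourArea);q=cv2.approxPolyDP(c,6,True)[:,0]
    print(n,q.tolist(),cv2.minAreaRect(c));
    for r in q:print(cast(n,*r,.022),cast(n,*r,.036))
# tray: rail corners px (top)
g=lambda x,y:(305+x/4,205+y/4)
for c in((185,92),(197,218),(640,182),(583,58)):print("rail",cast("top",*g(*c),.024))
E
```

```text
shaker [ 0.462  -0.0575] None
yellow [ 0.4672 -0.1189] [ 0.4689 -0.1185]
slim [ 0.4695 -0.1767] [ 0.4706 -0.1782]
green [ 0.4756 -0.2375] [ 0.4787 -0.2382]
blue top [0.4633 0.0342] [0.4719 0.0319]
part [0.5029 0.2773] [0.4309 0.2761] [0.4669 0.2767]
part [0.5034 0.2182] [0.4306 0.2177] [0.467  0.2179]
part [0.503  0.1583] [0.4302 0.1585] [0.4666 0.1584]
top [[298, 226], [185, 226], [184, 259], [298, 258]] ((241.32737731933594, 242.11277770996094), (35.25739669799805, 115.52538299560547), 88.45184326171875)
[0.5004 0.0956] [0.4975 0.0951]
[0.505  0.3439] [0.502  0.3402]
[0.4317 0.3442] [0.4297 0.3404]
[0.4293 0.0964] [0.4273 0.0959]
scene [[247, 166], [247, 179], [296, 248], [312, 245], [322, 222], [277, 157]] ((286.2583923339844, 200.70059204101562), (102.0458755493164, 38.8875617980957), 54.619728088378906)
[0.4399 0.3601] [0.4345 0.3435]
[0.4223 0.3186] [0.4173 0.3028]
[0.4256 0.0849] [0.4205 0.0736]
[0.4564 0.0769] [0.4507 0.0657]
[0.5035 0.1224] [0.4969 0.1103]
[0.5134 0.3567] [0.5066 0.3402]
rail [ 0.4934 -0.0213]
rail [ 0.4235 -0.0257]
rail [ 0.4388 -0.2679]
rail [ 0.5084 -0.2413]
```

>>> move_arm([
  {"x": 0.036,"y": 0.018,"rz": 0.12},
  {"x": 0.071,"y": 0.0365,"rz": 0.24},
  {"x": 0.107,"y": 0.055,"rz": 0.36},
  {"x": 0.142,"y": 0.073,"rz": 0.48},
  {"x": 0.178,"y": 0.091,"rz": 0.6},
])

```text
invalid input at $.plan[0]: expected keys x, y, z, rx, ry, rz, gripper
```

>>> move_arm([
  {"x": 0.036,"y": 0.018,"z": 0,"rx": 0,"ry": 0,"rz": 0.12,"gripper": 0},
  {"x": 0.071,"y": 0.0365,"z": 0,"rx": 0,"ry": 0,"rz": 0.24,"gripper": 0},
  {"x": 0.107,"y": 0.055,"z": 0,"rx": 0,"ry": 0,"rz": 0.36,"gripper": 0},
  {"x": 0.142,"y": 0.073,"z": 0,"rx": 0,"ry": 0,"rz": 0.48,"gripper": 0},
  {"x": 0.178,"y": 0.091,"z": 0,"rx": 0,"ry": 0,"rz": 0.6,"gripper": 0},
])

```text
time_s: 0.52
eef_pos: [0.3472, 0.5009, 0.1983]
tcp_rot: [0.0, 0.898, -0.441, -0.0]
contact_force: [1.3, 0.9, 1.0]
grip_width: 0.0872
finger_force: 0.0
```

>>> move_arm([
  {"x": 0.04,"y": 0.002,"z": 0,"rx": 0,"ry": 0,"rz": 0.12,"gripper": 0},
  {"x": 0.08,"y": 0.0045,"z": 0,"rx": 0,"ry": 0,"rz": 0.24,"gripper": 0},
  {"x": 0.12,"y": 0.0065,"z": 0,"rx": 0,"ry": 0,"rz": 0.36,"gripper": 0},
  {"x": 0.16,"y": 0.009,"z": 0,"rx": 0,"ry": 0,"rz": 0.48,"gripper": 0},
  {"x": 0.2,"y": 0.011,"z": 0,"rx": 0,"ry": 0,"rz": 0.6,"gripper": 0},
])

```text
time_s: 0.93
eef_pos: [0.4615, 0.3363, 0.1985]
tcp_rot: [0.0, 0.727, -0.687, -0.0]
contact_force: [0.5, 0.1, 0.3]
grip_width: 0.0877
finger_force: 0.0
```

>>> move_arm([
  {"x": 0.04,"y": 0.0025,"z": 0,"rx": 0,"ry": 0,"rz": 0.063,"gripper": 0},
  {"x": 0.08,"y": 0.005,"z": 0,"rx": 0,"ry": 0,"rz": 0.063,"gripper": 0},
  {"x": 0.12,"y": 0.0075,"z": 0,"rx": 0,"ry": 0,"rz": 0.063,"gripper": 0},
  {"x": 0.16,"y": 0.01,"z": 0,"rx": 0,"ry": 0,"rz": 0.063,"gripper": 0},
  {"x": 0.2,"y": 0.0125,"z": 0,"rx": 0,"ry": 0,"rz": 0.063,"gripper": 0},
])

```text
time_s: 1.35
eef_pos: [0.4605, 0.1358, 0.1985]
tcp_rot: [0.0, 0.707, -0.707, -0.0]
contact_force: [1.4, -0.9, 0.0]
grip_width: 0.0875
finger_force: 0.0
```

>>> move_arm([
  {"x": 0.04,"y": 0,"z": 0,"rx": 0,"ry": 0,"rz": 0,"gripper": 0},
  {"x": 0.08,"y": 0,"z": 0,"rx": 0,"ry": 0,"rz": 0,"gripper": 0},
  {"x": 0.12,"y": 0,"z": 0,"rx": 0,"ry": 0,"rz": 0,"gripper": 0},
  {"x": 0.16,"y": 0,"z": 0,"rx": 0,"ry": 0,"rz": 0,"gripper": 0},
  {"x": 0.194,"y": 0,"z": 0,"rx": 0,"ry": 0,"rz": 0,"gripper": 0},
])

```text
time_s: 1.77
eef_pos: [0.4603, -0.0584, 0.1987]
tcp_rot: [0.0, -0.707, 0.707, 0.0]
contact_force: [0.8, 0.5, -0.3]
grip_width: 0.0878
finger_force: 0.0
```

>>> move_arm([
  {"x": 0,"y": 0,"z": 0.02,"rx": 0,"ry": 0,"rz": 0,"gripper": 0},
  {"x": 0,"y": 0,"z": 0.04,"rx": 0,"ry": 0,"rz": 0,"gripper": 0},
  {"x": 0,"y": 0,"z": 0.05,"rx": 0,"ry": 0,"rz": 0,"gripper": 0},
])

```text
time_s: 2.02
eef_pos: [0.4596, -0.0572, 0.1466]
tcp_rot: [-0.001, -0.706, 0.708, 0.001]
contact_force: [-0.2, -0.1, -0.0]
grip_width: 0.0878
finger_force: 0.0
```

Run:
```python
from plant import sensors,get_image
import cv2,numpy as np
print(sensors.sense()["eef_pos"])
t=get_image("top")[:,:,::-1];s=get_image("scene")[:,:,::-1]
cv2.imwrite("pics/c2.png",np.hstack([cv2.resize(t[170:290,290:490],None,fx=2,fy=2),cv2.resize(s[180:400,270:470],(400,440))[:240*1]]) if 0 else cv2.resize(s[180:400,270:470],None,fx=2.5,fy=2.5))
```

```text
[ 0.45959455 -0.05718371  0.14657665]
```

View pics/c2.png

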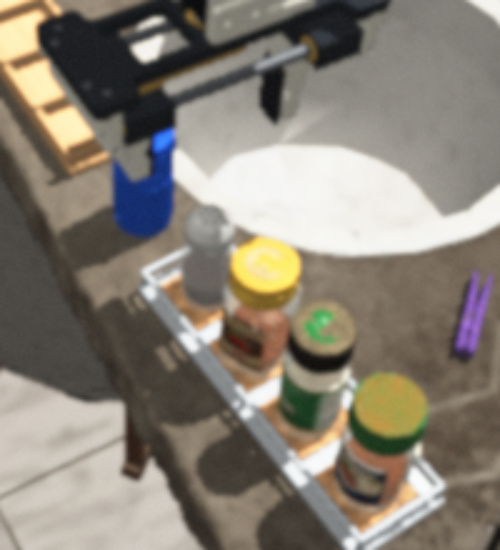

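The open fingers straddle the shaker (crop (207,215)) from above, with nothing between them. I'll descend and grasp.

>>> move_arm([
  {"x": 0,"y": -0.002,"z": 0.025,"rx": 0,"ry": 0,"rz": 0,"gripper": 0},
  {"x": 0,"y": -0.002,"z": 0.05,"rx": 0,"ry": 0,"rz": 0,"gripper": 0},
  {"x": 0,"y": -0.002,"z": 0.075,"rx": 0,"ry": 0,"rz": 0,"gripper": 0},
  {"x": 0,"y": -0.002,"z": 0.097,"rx": 0,"ry": 0,"rz": 0,"gripper": 0},
  {"x": 0,"y": -0.002,"z": 0.097,"rx": 0,"ry": 0,"rz": 0,"gripper": 0},
])

```text
time_s: 2.53
eef_pos: [0.4611, -0.056, 0.049]
tcp_rot: [0.002, 0.707, -0.707, -0.002]
contact_force: [-0.9, 0.1, -0.8]
grip_width: 0.0875
finger_force: 0.0
```

>>> move_arm([
  {"x": 0,"y": 0,"z": 0,"rx": 0,"ry": 0,"rz": 0,"gripper": 0.3},
  {"x": 0,"y": 0,"z": 0,"rx": 0,"ry": 0,"rz": 0,"gripper": 0.4},
  {"x": 0,"y": 0,"z": 0,"rx": 0,"ry": 0,"rz": 0,"gripper": 0.5},
  {"x": 0,"y": 0,"z": 0,"rx": 0,"ry": 0,"rz": 0,"gripper": 0.7},
  {"x": 0,"y": 0,"z": 0,"rx": 0,"ry": 0,"rz": 0,"gripper": 0.7},
], squeeze=15)

```text
time_s: 2.95
eef_pos: [0.4639, -0.056, 0.0528]
tcp_rot: [-0.001, 0.707, -0.707, 0.001]
contact_force: [-0.2, 0.7, -0.5]
grip_width: 0.0594
finger_force: 0.0
```

>>> move_arm([
  {"x": 0,"y": 0,"z": 0,"rx": 0,"ry": 0,"rz": 0,"gripper": 0.7},
  {"x": 0,"y": 0,"z": 0,"rx": 0,"ry": 0,"rz": 0,"gripper": 0.7},
  {"x": 0,"y": 0,"z": 0,"rx": 0,"ry": 0,"rz": 0,"gripper": 0.7},
  {"x": 0,"y": 0,"z": 0,"rx": 0,"ry": 0,"rz": 0,"gripper": 0.7},
  {"x": 0,"y": 0,"z": 0,"rx": 0,"ry": 0,"rz": 0,"gripper": 0.7},
])

```text
time_s: 3.37
eef_pos: [0.4631, -0.0562, 0.0517]
tcp_rot: [0.0, 0.707, -0.707, 0.0]
contact_force: [-0.4, 0.4, 1.1]
grip_width: 0.0322
finger_force: 14.8
```

Run:
```python
from plant import sensors,get_image
from h import *
s=sensors.sense();print(s["eef_pos"],s["grip_width"],s["q"],s["contact_force"])
for P in([.4625,-.058,.05],[.4625,-.058,.1]):print(proj("scene",P),proj("top",P))
t=get_image("top")[:,:,::-1];s=get_image("scene")[:,:,::-1]
cv2.imwrite("pics/c3.png",np.hstack([cv2.resize(s[210:390,290:450],(480,540),interpolation=2),cv2.resize(t[180:270,340:393],(318,540),interpolation=2)]))
```

```text
[ 0.46313341 -0.05623703  0.05169397] 0.03220510876596357 [ 3.02907757e-01  1.72993570e-01 -6.30829581e-01  9.92701040e-05
 -7.67009313e-01 -3.02968613e-01] [-0.39300071  0.38840656  1.11701303]
[350.9969668  283.46893123] [369.71181869 239.42874108]
[352.21043959 265.27143245] [372.33777124 235.0792067 ]
```

View pics/c3.png

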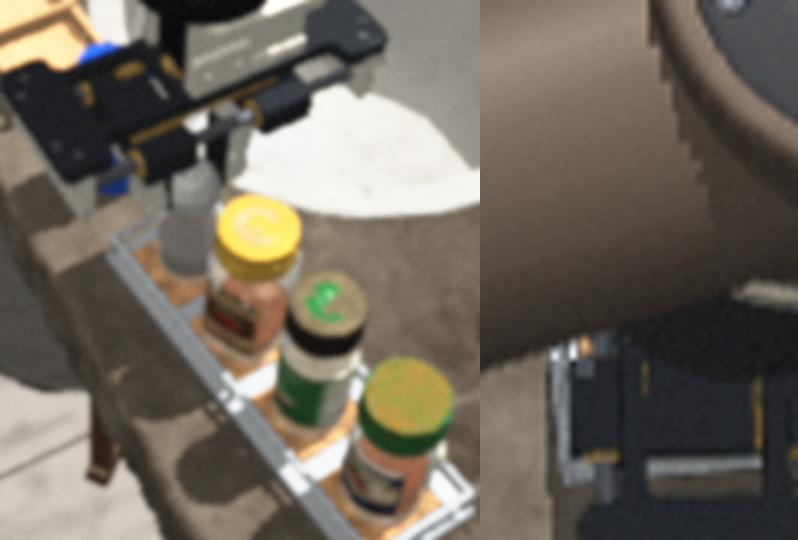

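Run:
```python
from plant import sensors,get_image
from h import *
s=get_image("scene")[:,:,::-1].copy()
u0,v0,k=300,220,8
c=cv2.resize(s[v0:v0+75,u0:u0+100],None,fx=k,fy=k,interpolation=2)
for x,col in((.447,(0,0,255)),(.479,(0,255,0)),(.4631,(255,0,255))):
  for z in(.0517,.0707,.1177):
    p=(proj("scene",[x,-.0562,z])-[u0,v0]+.5)*k;cv2.circle(c,tuple(int(a) for a in p),4,col,-1)
cv2.imwrite("pics/c4.png",c)
```

```text
(no output)
```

View pics/c4.png

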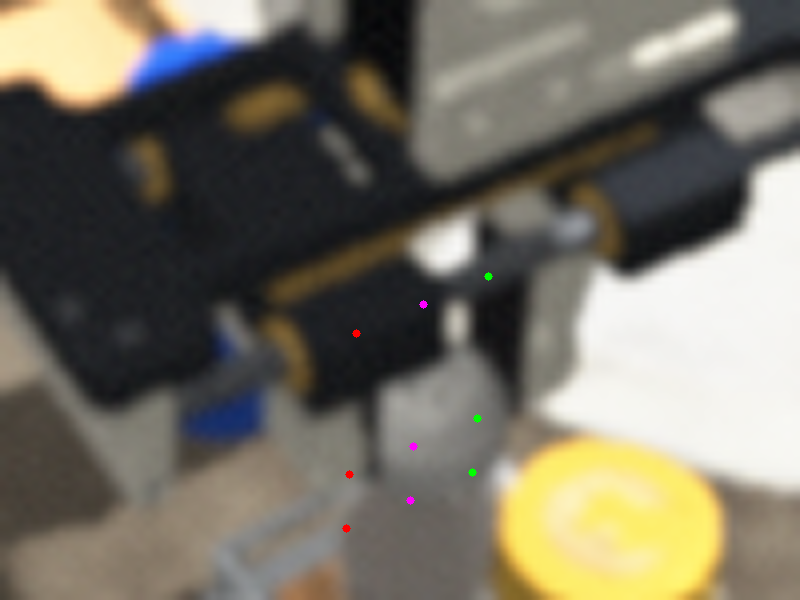

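Run:
```python
from h import *
i=cv2.imread("pics/c2.png")[60:260,20:360]
i=cv2.resize(i,None,fx=2.3,fy=2.3)
for z,col in((.1466,(0,0,255)),(.17,(0,255,0))):
 for x in(.4156,.5036):
  for y in(-.0477,-.0667):
    p=((proj("scene",[x,y,z])-[270,180]+.5)*2.5-[20,60])*2.3;cv2.circle(i,tuple(int(a) for a in p),3,col,-1)
cv2.imwrite("pics/c5.png",i)
```

```text
(no output)
```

View pics/c5.png

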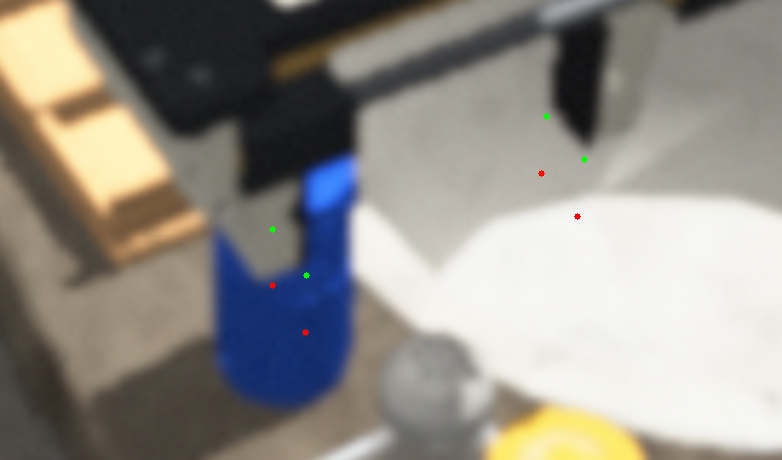

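The fingertips sit about 27 mm higher than the reported TCP. In c5 they show near (303,262) and (588,145), above the projected marks for z = 0.147. The 32 mm grip width confirms the fingers hold the dome. So I'll open, go 29 mm lower and grip the body.

>>> move_arm([
  {"x": 0,"y": 0,"z": 0,"rx": 0,"ry": 0,"rz": 0,"gripper": 0.5},
  {"x": 0,"y": 0,"z": 0,"rx": 0,"ry": 0,"rz": 0,"gripper": 0.3},
  {"x": 0,"y": 0,"z": 0,"rx": 0,"ry": 0,"rz": 0,"gripper": 0.1},
  {"x": 0,"y": 0,"z": 0,"rx": 0,"ry": 0,"rz": 0,"gripper": 0.1},
  {"x": 0,"y": 0,"z": 0,"rx": 0,"ry": 0,"rz": 0,"gripper": 0.1},
])

```text
time_s: 3.93
eef_pos: [0.463, -0.0562, 0.0516]
tcp_rot: [0.0, 0.707, -0.707, -0.0]
contact_force: [-0.5, -0.6, -0.5]
grip_width: 0.0598
finger_force: 0.0
```

>>> move_arm([
  {"x": 0,"y": 0,"z": 0,"rx": 0,"ry": 0,"rz": 0,"gripper": 0.1},
  {"x": 0,"y": 0,"z": 0,"rx": 0,"ry": 0,"rz": 0,"gripper": 0.1},
  {"x": 0,"y": 0,"z": 0,"rx": 0,"ry": 0,"rz": 0,"gripper": 0.1},
])

```text
time_s: 4.18
eef_pos: [0.4631, -0.0562, 0.0517]
tcp_rot: [0.0, -0.707, 0.707, 0.0]
contact_force: [0.4, -1.1, -0.5]
grip_width: 0.0772
finger_force: 0.0
```

>>> move_arm([
  {"x": 0,"y": 0,"z": 0.01,"rx": 0,"ry": 0,"rz": 0,"gripper": 0.1},
  {"x": 0,"y": 0,"z": 0.018,"rx": 0,"ry": 0,"rz": 0,"gripper": 0.1},
  {"x": 0,"y": 0,"z": 0.024,"rx": 0,"ry": 0,"rz": 0,"gripper": 0.1},
  {"x": 0,"y": 0,"z": 0.029,"rx": 0,"ry": 0,"rz": 0,"gripper": 0.1},
  {"x": 0,"y": 0,"z": 0.029,"rx": 0,"ry": 0,"rz": 0,"gripper": 0.1},
])

```text
time_s: 4.6
eef_pos: [0.4623, -0.0564, 0.0215]
tcp_rot: [-0.001, -0.707, 0.707, 0.001]
contact_force: [-0.1, -0.4, 0.9]
grip_width: 0.0791
finger_force: 0.0
```

>>> move_arm([
  {"x": 0,"y": 0,"z": 0,"rx": 0,"ry": 0,"rz": 0,"gripper": 0.3},
  {"x": 0,"y": 0,"z": 0,"rx": 0,"ry": 0,"rz": 0,"gripper": 0.5},
  {"x": 0,"y": 0,"z": 0,"rx": 0,"ry": 0,"rz": 0,"gripper": 0.7},
  {"x": 0,"y": 0,"z": 0,"rx": 0,"ry": 0,"rz": 0,"gripper": 0.7},
  {"x": 0,"y": 0,"z": 0,"rx": 0,"ry": 0,"rz": 0,"gripper": 0.7},
])

```text
time_s: 5.02
eef_pos: [0.4633, -0.0561, 0.0229]
tcp_rot: [-0.0, 0.707, -0.707, 0.0]
contact_force: [-0.2, 0.6, -0.5]
grip_width: 0.051
finger_force: 0.0
```

>>> move_arm([
  {"x": 0,"y": 0,"z": 0,"rx": 0,"ry": 0,"rz": 0,"gripper": 0.7},
  {"x": 0,"y": 0,"z": 0,"rx": 0,"ry": 0,"rz": 0,"gripper": 0.7},
  {"x": 0,"y": 0,"z": 0,"rx": 0,"ry": 0,"rz": 0,"gripper": 0.7},
])

```text
time_s: 5.27
eef_pos: [0.4635, -0.0561, 0.0229]
tcp_rot: [-0.0, 0.707, -0.707, 0.0]
contact_force: [0.9, -0.7, 0.7]
grip_width: 0.0378
finger_force: 14.9
```

Run:
```python
from plant import sensors,get_image
from h import *
s=get_image("scene")[:,:,::-1].copy()
u0,v0,k=310,230,8
c=cv2.resize(s[v0:v0+75,u0:u0+100],None,fx=k,fy=k,interpolation=2)
cv2.imwrite("pics/c6.png",c)
```

```text
(no output)
```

View pics/c6.png

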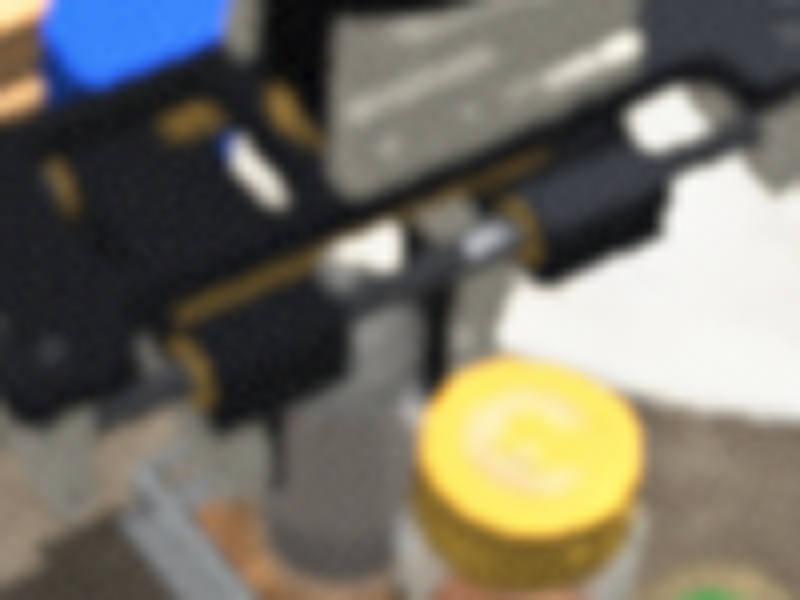

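The fingers now hold the shaker body, with the near tip at (280,480), below the dome shoulder. I'll test-lift gently.

>>> move_arm([
  {"x": 0,"y": 0,"z": -0.005,"rx": 0,"ry": 0,"rz": 0,"gripper": 0.7},
  {"x": 0,"y": 0,"z": -0.012,"rx": 0,"ry": 0,"rz": 0,"gripper": 0.7},
  {"x": 0,"y": 0,"z": -0.02,"rx": 0,"ry": 0,"rz": 0,"gripper": 0.7},
  {"x": 0,"y": 0,"z": -0.03,"rx": 0,"ry": 0,"rz": 0,"gripper": 0.7},
  {"x": 0,"y": 0,"z": -0.03,"rx": 0,"ry": 0,"rz": 0,"gripper": 0.7},
], squeeze=20)

```text
time_s: 5.73
eef_pos: [0.4645, -0.056, 0.0549]
tcp_rot: [-0.001, 0.707, -0.707, 0.001]
contact_force: [0.8, 0.7, -1.1]
grip_width: 0.0376
finger_force: 19.7
```

Run:
```python
from plant import sensors,get_image
from h import *
s=get_image("scene")[:,:,::-1].copy()
u0,v0,k=310,210,7
cv2.imwrite("pics/c7.png",cv2.resize(s[v0:v0+85,u0:u0+100],None,fx=k,fy=k,interpolation=2))
```

```text
(no output)
```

View pics/c7.png

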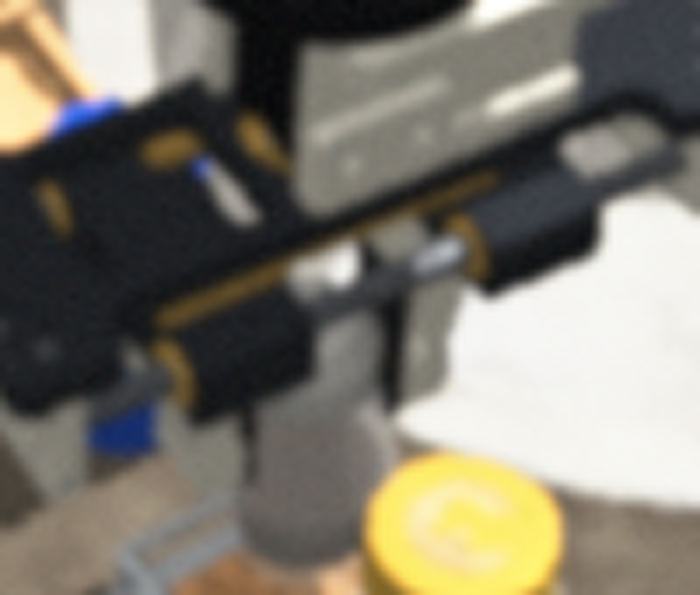

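The shaker is held upright and clear of its pad. I'll lift it, carry it and hover over the right-hand end bay.

>>> move_arm([
  {"x": 0,"y": 0,"z": -0.02,"rx": 0,"ry": 0,"rz": 0,"gripper": 0.7},
  {"x": 0,"y": 0,"z": -0.045,"rx": 0,"ry": 0,"rz": 0,"gripper": 0.7},
  {"x": 0,"y": 0,"z": -0.07,"rx": 0,"ry": 0,"rz": 0,"gripper": 0.7},
  {"x": 0,"y": 0,"z": -0.095,"rx": 0,"ry": 0,"rz": 0,"gripper": 0.7},
  {"x": 0,"y": 0,"z": -0.115,"rx": 0,"ry": 0,"rz": 0,"gripper": 0.7},
])

```text
time_s: 6.2
eef_pos: [0.4632, -0.0562, 0.1693]
tcp_rot: [-0.0, 0.707, -0.707, 0.0]
contact_force: [0.6, 0.1, -1.4]
grip_width: 0.0372
finger_force: 19.7
```

>>> move_arm([
  {"x": -0.01,"y": 0,"z": 0,"rx": 0,"ry": 0,"rz": 0,"gripper": 0.7},
  {"x": -0.03,"y": 0,"z": 0,"rx": 0,"ry": 0,"rz": 0,"gripper": 0.7},
  {"x": -0.055,"y": -0.002,"z": 0,"rx": 0,"ry": 0,"rz": 0,"gripper": 0.7},
  {"x": -0.08,"y": -0.004,"z": 0,"rx": 0,"ry": 0,"rz": 0,"gripper": 0.7},
  {"x": -0.105,"y": -0.004,"z": 0,"rx": 0,"ry": 0,"rz": 0,"gripper": 0.7},
])

```text
time_s: 6.62
eef_pos: [0.4667, 0.0499, 0.167]
tcp_rot: [-0.0, -0.707, 0.707, 0.0]
contact_force: [1.3, -0.3, -2.1]
grip_width: 0.0375
finger_force: 19.7
```

>>> move_arm([
  {"x": -0.025,"y": 0,"z": 0,"rx": 0,"ry": 0,"rz": 0,"gripper": 0.7},
  {"x": -0.05,"y": 0,"z": 0,"rx": 0,"ry": 0,"rz": 0,"gripper": 0.7},
  {"x": -0.07,"y": 0,"z": 0,"rx": 0,"ry": 0,"rz": 0,"gripper": 0.7},
  {"x": -0.0805,"y": 0,"z": 0,"rx": 0,"ry": 0,"rz": 0,"gripper": 0.7},
  {"x": -0.0805,"y": 0,"z": 0,"rx": 0,"ry": 0,"rz": 0,"gripper": 0.7},
])

```text
time_s: 7.03
eef_pos: [0.4668, 0.131, 0.1669]
tcp_rot: [0.0, 0.708, -0.706, -0.0]
contact_force: [-0.2, -0.4, -1.0]
grip_width: 0.0373
finger_force: 19.7
```

>>> move_arm([
  {"x": 0,"y": 0,"z": 0.02,"rx": 0,"ry": 0,"rz": 0,"gripper": 0.7},
  {"x": 0,"y": 0,"z": 0.045,"rx": 0,"ry": 0,"rz": 0,"gripper": 0.7},
  {"x": 0,"y": 0,"z": 0.07,"rx": 0,"ry": 0,"rz": 0,"gripper": 0.7},
  {"x": 0,"y": 0,"z": 0.09,"rx": 0,"ry": 0,"rz": 0,"gripper": 0.7},
  {"x": 0,"y": 0,"z": 0.1,"rx": 0,"ry": 0,"rz": 0,"gripper": 0.7},
])

```text
time_s: 7.45
eef_pos: [0.4652, 0.1274, 0.0648]
tcp_rot: [-0.002, -0.707, 0.707, 0.001]
contact_force: [-0.3, -0.5, -1.8]
grip_width: 0.0375
finger_force: 19.7
```

Run:
```python
from plant import sensors,get_image
from h import *
print(sensors.sense()["eef_pos"],sensors.sense()["grip_width"])
s=get_image("scene")[:,:,::-1].copy()
cv2.imwrite("pics/c8.png",cv2.resize(s[140:280,235:375],None,fx=4,fy=4,interpolation=2))
```

```text
[0.4652435  0.12744696 0.06482217] 0.037522410737543345
```

View pics/c8.png

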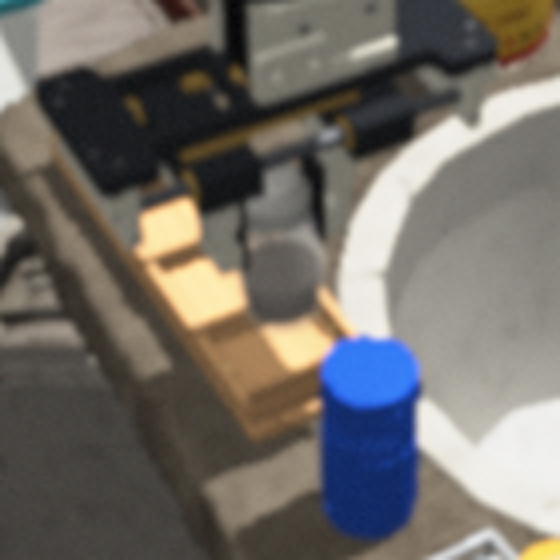

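Run:
```python
from h import *
for P in([.467,.128,.053],[.467,.128,.010],[.467,.155,.026],[.43,.1275,.022]):print(P,(proj("scene",P)-[235,140]+.5)*4)
print(cast("scene",235+283/4,140+297/4,.053))
```

```text
[0.467, 0.128, 0.053] [279.29482684 304.27409579]
[0.467, 0.128, 0.01] [281.6448977  364.39506785]
[0.467, 0.155, 0.026] [256.38956328 309.07506995]
[0.43, 0.1275, 0.022] [215.34357866 374.52490784]
[0.47115573 0.12991251]
```

The shaker is over the right-hand end bay: its base centre at crop (283,300) casts to (0.470, 0.130), and the bay is at (0.467, 0.128). Lowering it now.

>>> move_arm([
  {"x": 0,"y": 0,"z": 0.015,"rx": 0,"ry": 0,"rz": 0,"gripper": 0.7},
  {"x": 0,"y": 0,"z": 0.028,"rx": 0,"ry": 0,"rz": 0,"gripper": 0.7},
  {"x": 0,"y": 0,"z": 0.037,"rx": 0,"ry": 0,"rz": 0,"gripper": 0.7},
  {"x": 0,"y": 0,"z": 0.041,"rx": 0,"ry": 0,"rz": 0,"gripper": 0.7},
  {"x": 0,"y": 0,"z": 0.043,"rx": 0,"ry": 0,"rz": 0,"gripper": 0.7},
])

```text
time_s: 7.92
eef_pos: [0.467, 0.1289, 0.0243]
tcp_rot: [-0.0, -0.707, 0.707, 0.0]
contact_force: [0.3, -0.5, -1.2]
grip_width: 0.0373
finger_force: 19.7
```

>>> move_arm([
  {"x": 0,"y": 0,"z": 0.001,"rx": 0,"ry": 0,"rz": 0,"gripper": 0.7},
  {"x": 0,"y": 0,"z": 0.001,"rx": 0,"ry": 0,"rz": 0,"gripper": 0.7},
  {"x": 0,"y": 0,"z": 0.001,"rx": 0,"ry": 0,"rz": 0,"gripper": 0.7},
])

```text
time_s: 8.17
eef_pos: [0.4675, 0.1295, 0.0242]
tcp_rot: [-0.0, 0.707, -0.707, 0.0]
contact_force: [0.1, 0.7, -0.4]
grip_width: 0.0374
finger_force: 19.7
```

>>> move_arm([
  {"x": 0,"y": 0,"z": 0,"rx": 0,"ry": 0,"rz": 0,"gripper": 0.5},
  {"x": 0,"y": 0,"z": 0,"rx": 0,"ry": 0,"rz": 0,"gripper": 0.45},
  {"x": 0,"y": 0,"z": 0,"rx": 0,"ry": 0,"rz": 0,"gripper": 0.3},
  {"x": 0,"y": 0,"z": 0,"rx": 0,"ry": 0,"rz": 0,"gripper": 0.1},
  {"x": 0,"y": 0,"z": 0,"rx": 0,"ry": 0,"rz": 0,"gripper": 0},
])

```text
time_s: 8.58
eef_pos: [0.4672, 0.1294, 0.0238]
tcp_rot: [-0.0, 0.707, -0.707, 0.0]
contact_force: [-0.2, 0.0, -0.1]
grip_width: 0.0626
finger_force: 0.0
```

>>> move_arm([
  {"x": 0,"y": 0,"z": 0,"rx": 0,"ry": 0,"rz": 0,"gripper": 0},
  {"x": 0,"y": 0,"z": 0,"rx": 0,"ry": 0,"rz": 0,"gripper": 0},
  {"x": 0,"y": 0,"z": -0.02,"rx": 0,"ry": 0,"rz": 0,"gripper": 0},
  {"x": 0,"y": 0,"z": -0.06,"rx": 0,"ry": 0,"rz": 0,"gripper": 0},
  {"x": 0,"y": 0,"z": -0.1,"rx": 0,"ry": 0,"rz": 0,"gripper": 0},
])

```text
time_s: 9.0
eef_pos: [0.4659, 0.1284, 0.1238]
tcp_rot: [-0.002, -0.707, 0.707, 0.0]
contact_force: [1.6, 1.1, -0.6]
grip_width: 0.0873
finger_force: 0.0
```

>>> move_arm([
  {"x": 0.02,"y": 0,"z": 0,"rx": 0,"ry": 0,"rz": 0,"gripper": 0},
  {"x": 0.055,"y": 0,"z": 0,"rx": 0,"ry": 0,"rz": 0,"gripper": 0},
  {"x": 0.09,"y": 0,"z": 0,"rx": 0,"ry": 0,"rz": 0,"gripper": 0},
  {"x": 0.125,"y": 0,"z": 0,"rx": 0,"ry": 0,"rz": 0,"gripper": 0},
  {"x": 0.16,"y": 0,"z": 0,"rx": 0,"ry": 0,"rz": 0,"gripper": 0},
])

```text
time_s: 9.42
eef_pos: [0.4668, -0.032, 0.1239]
tcp_rot: [-0.0, 0.707, -0.707, 0.0]
contact_force: [0.9, 0.5, -0.3]
grip_width: 0.088
finger_force: 0.0
```

>>> move_arm([
  {"x": 0.035,"y": 0,"z": 0,"rx": 0,"ry": 0,"rz": 0,"gripper": 0},
  {"x": 0.065,"y": 0,"z": 0,"rx": 0,"ry": 0,"rz": 0,"gripper": 0},
  {"x": 0.087,"y": 0,"z": 0,"rx": 0,"ry": 0,"rz": 0,"gripper": 0},
  {"x": 0.087,"y": 0,"z": 0,"rx": 0,"ry": 0,"rz": 0,"gripper": 0},
  {"x": 0.087,"y": 0,"z": 0,"rx": 0,"ry": 0,"rz": 0,"gripper": 0},
])

```text
time_s: 9.83
eef_pos: [0.4668, -0.1187, 0.1235]
tcp_rot: [-0.0, -0.706, 0.708, 0.0]
contact_force: [-0.8, 0.2, 0.3]
grip_width: 0.0875
finger_force: 0.0
```

Run:
```python
from plant import sensors,get_image
from h import *
print(sensors.sense()["eef_pos"])
s=get_image("scene")[:,:,::-1];t=get_image("top")[:,:,::-1]
cv2.imwrite("pics/t9.png",t)
cv2.imwrite("pics/c9.png",np.hstack([cv2.resize(s[140:380,235:455],(440,480),interpolation=2),cv2.resize(t[215:275,265:310],(360,480),interpolation=2)]))
```

```text
[ 0.46678881 -0.11873328  0.12347399]
```

View pics/c9.png

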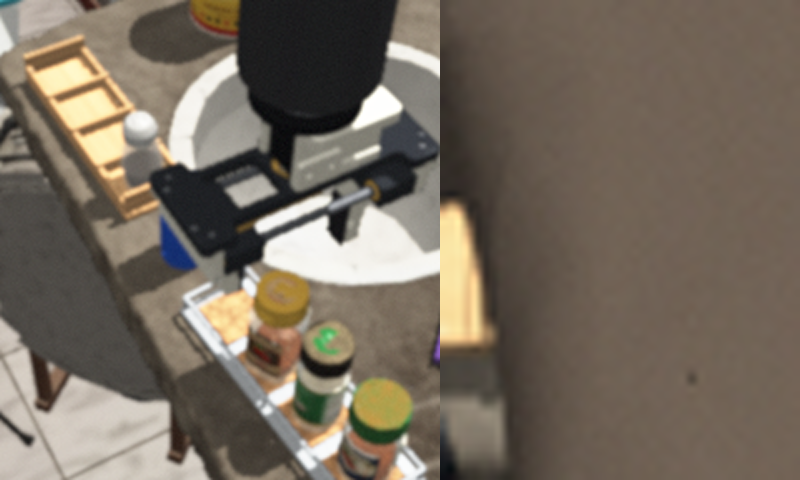

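The shaker stands upright in the right-hand end bay (crop (140,160)). Next I'll grasp the yellow jar.

>>> move_arm([
  {"x": 0,"y": 0,"z": 0.03,"rx": 0,"ry": 0,"rz": 0,"gripper": 0.15},
  {"x": 0,"y": 0,"z": 0.06,"rx": 0,"ry": 0,"rz": 0,"gripper": 0.15},
  {"x": 0,"y": 0,"z": 0.08,"rx": 0,"ry": 0,"rz": 0,"gripper": 0.15},
  {"x": 0,"y": 0,"z": 0.0945,"rx": 0,"ry": 0,"rz": 0,"gripper": 0.15},
  {"x": 0,"y": 0,"z": 0.0945,"rx": 0,"ry": 0,"rz": 0,"gripper": 0.3},
])

```text
time_s: 10.35
eef_pos: [0.465, -0.1168, 0.0265]
tcp_rot: [0.002, 0.707, -0.707, -0.002]
contact_force: [-0.5, 0.7, 0.4]
grip_width: 0.0716
finger_force: 0.0
```

>>> move_arm([
  {"x": 0,"y": 0,"z": 0,"rx": 0,"ry": 0,"rz": 0,"gripper": 0.4},
  {"x": 0,"y": 0,"z": 0,"rx": 0,"ry": 0,"rz": 0,"gripper": 0.7},
  {"x": 0,"y": 0,"z": 0,"rx": 0,"ry": 0,"rz": 0,"gripper": 0.7},
  {"x": 0,"y": 0,"z": 0,"rx": 0,"ry": 0,"rz": 0,"gripper": 0.7},
  {"x": 0,"y": 0,"z": 0,"rx": 0,"ry": 0,"rz": 0,"gripper": 0.7},
])

```text
time_s: 10.77
eef_pos: [0.4682, -0.1175, 0.0303]
tcp_rot: [-0.001, 0.707, -0.707, 0.001]
contact_force: [-0.3, 1.5, 5.0]
grip_width: 0.0484
finger_force: 20.0
```

>>> move_arm([
  {"x": 0,"y": 0,"z": 0,"rx": 0,"ry": 0,"rz": 0,"gripper": 0.7},
  {"x": 0,"y": 0,"z": 0,"rx": 0,"ry": 0,"rz": 0,"gripper": 0.7},
  {"x": 0,"y": 0,"z": 0,"rx": 0,"ry": 0,"rz": 0,"gripper": 0.7},
])

```text
time_s: 11.02
eef_pos: [0.4682, -0.1175, 0.0303]
tcp_rot: [-0.001, 0.707, -0.707, 0.001]
contact_force: [-0.7, 1.7, 7.3]
grip_width: 0.0487
finger_force: 20.0
```

Run:
```python
from plant import sensors,get_image
from h import *
s=get_image("scene")[:,:,::-1]
cv2.imwrite("pics/c10.png",cv2.resize(s[225:335,310:440],None,fx=5,fy=5,interpolation=2))
```

```text
(no output)
```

View pics/c10.png

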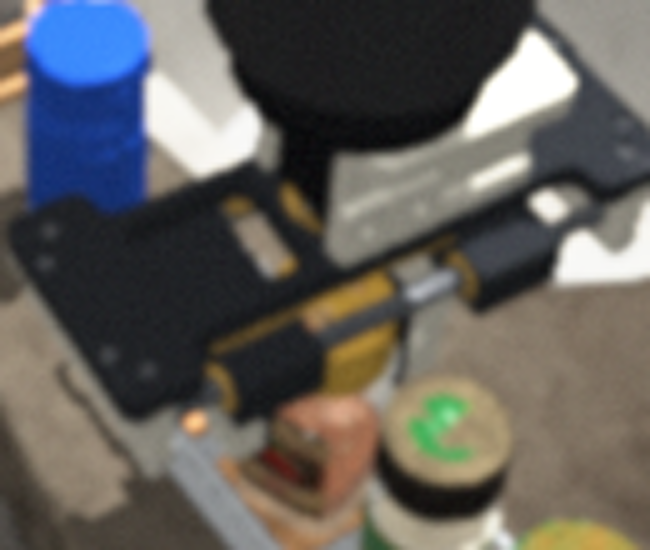

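>>> move_arm([
  {"x": 0,"y": 0,"z": 0,"rx": 0,"ry": 0,"rz": 0,"gripper": 0.4},
  {"x": 0,"y": 0,"z": 0,"rx": 0,"ry": 0,"rz": 0,"gripper": 0.3},
  {"x": 0,"y": 0,"z": -0.003,"rx": 0,"ry": 0,"rz": 0,"gripper": 0.3},
  {"x": 0,"y": 0,"z": -0.006,"rx": 0,"ry": 0,"rz": 0,"gripper": 0.3},
  {"x": 0,"y": 0,"z": -0.006,"rx": 0,"ry": 0,"rz": 0,"gripper": 0.3},
])

```text
time_s: 11.48
eef_pos: [0.4674, -0.1177, 0.0358]
tcp_rot: [-0.0, 0.707, -0.707, 0.0]
contact_force: [-1.1, -0.1, 0.2]
grip_width: 0.0613
finger_force: 0.0
```

>>> move_arm([
  {"x": 0,"y": 0,"z": 0,"rx": 0,"ry": 0,"rz": 0,"gripper": 0.4},
  {"x": 0,"y": 0,"z": 0,"rx": 0,"ry": 0,"rz": 0,"gripper": 0.7},
  {"x": 0,"y": 0,"z": 0,"rx": 0,"ry": 0,"rz": 0,"gripper": 0.7},
  {"x": 0,"y": 0,"z": 0,"rx": 0,"ry": 0,"rz": 0,"gripper": 0.7},
  {"x": 0,"y": 0,"z": 0,"rx": 0,"ry": 0,"rz": 0,"gripper": 0.7},
])

```text
time_s: 11.9
eef_pos: [0.4672, -0.1177, 0.0351]
tcp_rot: [-0.0, 0.707, -0.707, 0.0]
contact_force: [0.8, -0.6, 0.1]
grip_width: 0.0481
finger_force: 20.0
```

>>> move_arm([
  {"x": 0,"y": 0,"z": -0.01,"rx": 0,"ry": 0,"rz": 0,"gripper": 0.7},
  {"x": 0,"y": 0,"z": -0.03,"rx": 0,"ry": 0,"rz": 0,"gripper": 0.7},
  {"x": 0,"y": 0,"z": -0.06,"rx": 0,"ry": 0,"rz": 0,"gripper": 0.7},
  {"x": 0,"y": 0,"z": -0.095,"rx": 0,"ry": 0,"rz": 0,"gripper": 0.7},
  {"x": 0,"y": 0,"z": -0.13,"rx": 0,"ry": 0,"rz": 0,"gripper": 0.7},
])

```text
time_s: 12.32
eef_pos: [0.466, -0.1178, 0.1659]
tcp_rot: [-0.001, -0.707, 0.707, 0.001]
contact_force: [1.3, 0.3, -1.8]
grip_width: 0.0488
finger_force: 20.0
```

>>> move_arm([
  {"x": -0.015,"y": 0,"z": 0,"rx": 0,"ry": 0,"rz": 0,"gripper": 0.7},
  {"x": -0.04,"y": 0,"z": 0,"rx": 0,"ry": 0,"rz": 0,"gripper": 0.7},
  {"x": -0.07,"y": 0,"z": 0,"rx": 0,"ry": 0,"rz": 0,"gripper": 0.7},
  {"x": -0.1,"y": 0,"z": 0,"rx": 0,"ry": 0,"rz": 0,"gripper": 0.7},
  {"x": -0.13,"y": 0,"z": 0,"rx": 0,"ry": 0,"rz": 0,"gripper": 0.7},
])

```text
time_s: 12.73
eef_pos: [0.4664, 0.0133, 0.165]
tcp_rot: [-0.0, -0.707, 0.707, 0.0]
contact_force: [1.5, -0.2, -1.7]
grip_width: 0.0479
finger_force: 20.0
```

>>> move_arm([
  {"x": -0.03,"y": 0,"z": 0,"rx": 0,"ry": 0,"rz": 0,"gripper": 0.7},
  {"x": -0.06,"y": 0,"z": 0,"rx": 0,"ry": 0,"rz": 0,"gripper": 0.7},
  {"x": -0.09,"y": 0,"z": 0,"rx": 0,"ry": 0,"rz": 0,"gripper": 0.7},
  {"x": -0.12,"y": 0,"z": 0,"rx": 0,"ry": 0,"rz": 0,"gripper": 0.7},
  {"x": -0.145,"y": 0,"z": 0,"rx": 0,"ry": 0,"rz": 0,"gripper": 0.7},
])

```text
time_s: 13.15
eef_pos: [0.4665, 0.159, 0.1649]
tcp_rot: [0.0, 0.707, -0.707, -0.0]
contact_force: [0.9, -0.0, -1.2]
grip_width: 0.0482
finger_force: 20.0
```

>>> move_arm([
  {"x": -0.02,"y": 0,"z": 0,"rx": 0,"ry": 0,"rz": 0,"gripper": 0.7},
  {"x": -0.03,"y": 0,"z": 0,"rx": 0,"ry": 0,"rz": 0,"gripper": 0.7},
  {"x": -0.03,"y": 0,"z": 0,"rx": 0,"ry": 0,"rz": 0,"gripper": 0.7},
  {"x": -0.03,"y": 0,"z": 0.02,"rx": 0,"ry": 0,"rz": 0,"gripper": 0.7},
  {"x": -0.03,"y": 0,"z": 0.04,"rx": 0,"ry": 0,"rz": 0,"gripper": 0.7},
])

```text
time_s: 13.57
eef_pos: [0.4675, 0.1872, 0.1254]
tcp_rot: [-0.001, 0.707, -0.707, 0.0]
contact_force: [0.3, 0.5, -1.4]
grip_width: 0.0478
finger_force: 20.0
```

>>> move_arm([
  {"x": 0,"y": 0,"z": 0.025,"rx": 0,"ry": 0,"rz": 0,"gripper": 0.7},
  {"x": 0,"y": 0,"z": 0.05,"rx": 0,"ry": 0,"rz": 0,"gripper": 0.7},
  {"x": 0,"y": 0,"z": 0.07,"rx": 0,"ry": 0,"rz": 0,"gripper": 0.7},
  {"x": 0,"y": 0,"z": 0.08,"rx": 0,"ry": 0,"rz": 0,"gripper": 0.7},
  {"x": 0,"y": 0,"z": 0.084,"rx": 0,"ry": 0,"rz": 0,"gripper": 0.7},
])

```text
time_s: 13.98
eef_pos: [0.4663, 0.1859, 0.0397]
tcp_rot: [-0.001, -0.707, 0.707, 0.0]
contact_force: [0.0, -0.7, -0.4]
grip_width: 0.048
finger_force: 20.0
```

>>> move_arm([
  {"x": 0,"y": 0,"z": 0.003,"rx": 0,"ry": 0,"rz": 0,"gripper": 0.7},
  {"x": 0,"y": 0,"z": 0.005,"rx": 0,"ry": 0,"rz": 0,"gripper": 0.7},
  {"x": 0,"y": 0,"z": 0.005,"rx": 0,"ry": 0,"rz": 0,"gripper": 0.7},
  {"x": 0,"y": 0,"z": 0.005,"rx": 0,"ry": 0,"rz": 0,"gripper": 0.7},
])

```text
time_s: 14.32
eef_pos: [0.4676, 0.1876, 0.037]
tcp_rot: [-0.001, 0.707, -0.707, 0.0]
contact_force: [0.5, 0.2, -1.2]
grip_width: 0.0485
finger_force: 20.0
```

>>> move_arm([
  {"x": 0,"y": 0,"z": 0,"rx": 0,"ry": 0,"rz": 0,"gripper": 0.4},
  {"x": 0,"y": 0,"z": 0,"rx": 0,"ry": 0,"rz": 0,"gripper": 0.3},
  {"x": 0,"y": 0,"z": 0,"rx": 0,"ry": 0,"rz": 0,"gripper": 0.1},
  {"x": 0,"y": 0,"z": 0,"rx": 0,"ry": 0,"rz": 0,"gripper": 0},
  {"x": 0,"y": 0,"z": 0,"rx": 0,"ry": 0,"rz": 0,"gripper": 0},
])

```text
time_s: 14.73
eef_pos: [0.4672, 0.1874, 0.0364]
tcp_rot: [-0.0, 0.707, -0.707, 0.0]
contact_force: [-0.2, 0.1, -1.1]
grip_width: 0.0735
finger_force: 0.0
```

>>> move_arm([
  {"x": 0,"y": 0,"z": 0,"rx": 0,"ry": 0,"rz": 0,"gripper": 0},
  {"x": 0,"y": 0,"z": -0.01,"rx": 0,"ry": 0,"rz": 0,"gripper": 0},
  {"x": 0,"y": 0,"z": -0.035,"rx": 0,"ry": 0,"rz": 0,"gripper": 0},
  {"x": 0,"y": 0,"z": -0.07,"rx": 0,"ry": 0,"rz": 0,"gripper": 0},
  {"x": 0,"y": 0,"z": -0.1,"rx": 0,"ry": 0,"rz": 0,"gripper": 0},
])

```text
time_s: 15.15
eef_pos: [0.467, 0.187, 0.1383]
tcp_rot: [0.0, 0.707, -0.707, 0.0]
contact_force: [1.0, 0.5, -0.1]
grip_width: 0.0878
finger_force: 0.0
```

>>> move_arm([
  {"x": 0.02,"y": 0,"z": 0,"rx": 0,"ry": 0,"rz": 0,"gripper": 0},
  {"x": 0.06,"y": 0,"z": 0,"rx": 0,"ry": 0,"rz": 0,"gripper": 0},
  {"x": 0.1,"y": 0,"z": 0,"rx": 0,"ry": 0,"rz": 0,"gripper": 0},
  {"x": 0.14,"y": 0,"z": 0,"rx": 0,"ry": 0,"rz": 0,"gripper": 0},
  {"x": 0.18,"y": 0,"z": 0,"rx": 0,"ry": 0,"rz": 0,"gripper": 0},
])

```text
time_s: 15.57
eef_pos: [0.4668, 0.0058, 0.1373]
tcp_rot: [-0.001, 0.708, -0.707, 0.0]
contact_force: [2.0, 0.4, -0.0]
grip_width: 0.0879
finger_force: 0.0
```

>>> move_arm([
  {"x": 0.04,"y": 0,"z": 0,"rx": 0,"ry": 0,"rz": 0,"gripper": 0},
  {"x": 0.08,"y": -0.002,"z": 0,"rx": 0,"ry": 0,"rz": 0,"gripper": 0},
  {"x": 0.12,"y": -0.0045,"z": 0,"rx": 0,"ry": 0,"rz": 0,"gripper": 0},
  {"x": 0.155,"y": -0.0045,"z": 0,"rx": 0,"ry": 0,"rz": 0,"gripper": 0},
  {"x": 0.185,"y": -0.0045,"z": 0,"rx": 0,"ry": 0,"rz": 0,"gripper": 0},
])

```text
time_s: 15.98
eef_pos: [0.4713, -0.1801, 0.1371]
tcp_rot: [0.0, -0.707, 0.707, -0.0]
contact_force: [1.3, 0.7, 0.4]
grip_width: 0.0875
finger_force: 0.0
```

>>> move_arm([
  {"x": 0,"y": 0,"z": 0,"rx": 0,"ry": 0,"rz": 0,"gripper": 0},
  {"x": 0,"y": 0,"z": 0,"rx": 0,"ry": 0,"rz": 0,"gripper": 0},
])

```text
time_s: 16.15
eef_pos: [0.4712, -0.1793, 0.1366]
tcp_rot: [-0.0, -0.706, 0.708, -0.0]
contact_force: [0.7, -0.3, 0.6]
grip_width: 0.0874
finger_force: 0.0
```

Run:
```python
from plant import sensors,get_image
from h import *
print(sensors.sense()["eef_pos"])
s=get_image("scene")[:,:,::-1];t=get_image("top")[:,:,::-1]
cv2.imwrite("pics/c11.png",np.hstack([cv2.resize(s[130:390,235:455],(440,520),interpolation=2),cv2.resize(t[205:270,180:225+0],(360,520),interpolation=2)]))
cv2.imwrite("pics/t11.png",t);cv2.imwrite("pics/s11.png",s)
c=np.vstack([cv2.resize(t[205:275,175:345],None,fx=4,fy=4,interpolation=2),cv2.resize(s[140:265,235:405],None,fx=2.5,fy=2.5,interpolation=2)[:, :].copy() if 0 else np.zeros((1,680,3),np.uint8)])
d=cv2.resize(s[130:390,235:455],(264,312),interpolation=2)
o=np.zeros((600,680,3),np.uint8);o[:280]=c[:280];o[285:597,:264]=d;cv2.imwrite("pics/c11.png",o)
```

```text
[ 0.47123548 -0.17926499  0.13658618]
```

View pics/c11.png

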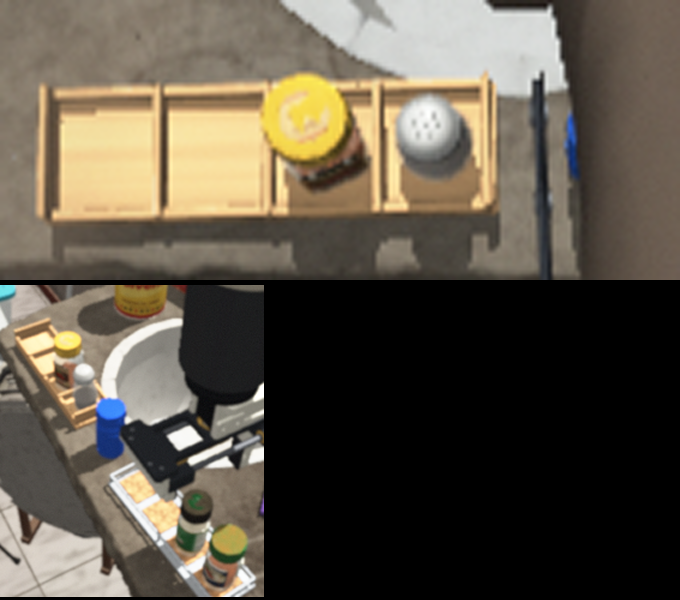

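Run:
```python
from h import *
g=lambda x,y:(175+x/4-.375,205+y/4-.375)
print("yellow",cast("top",*g(306,117),.11),"shaker",cast("top",*g(429,126),.095))
for n,x,y0,y1 in(("p+60",157,85,216),("p0",267,82,215),("p-60",377,80,213)):
  print(n,cast("top",*g(x,y0),.022),cast("top",*g(x,y1),.022),cast("top",*g(x,(y0+y1)/2),.026))
```

```text
yellow [0.46759873 0.18695482] shaker [0.46467297 0.12619616]
p+60 [0.50408357 0.28052023] [0.43135794 0.27932303] [0.4668041  0.27908176]
p0 [0.50465741 0.2201019 ] [0.43079207 0.21957738] [0.46680159 0.21922888]
p-60 [0.50466973 0.159626  ] [0.43077504 0.15979352] [0.46679908 0.15932841]
```

>>> move_arm([
  {"x": 0,"y": 0,"z": 0.03,"rx": 0,"ry": 0,"rz": 0,"gripper": 0.15},
  {"x": 0,"y": 0,"z": 0.06,"rx": 0,"ry": 0,"rz": 0,"gripper": 0.15},
  {"x": 0,"y": 0,"z": 0.082,"rx": 0,"ry": 0,"rz": 0,"gripper": 0.15},
  {"x": 0,"y": 0,"z": 0.095,"rx": 0,"ry": 0,"rz": 0,"gripper": 0.2},
  {"x": 0,"y": 0,"z": 0.095,"rx": 0,"ry": 0,"rz": 0,"gripper": 0.3},
])

```text
time_s: 16.67
eef_pos: [0.4697, -0.1763, 0.0388]
tcp_rot: [0.002, 0.708, -0.707, -0.002]
contact_force: [-1.4, -0.6, -0.4]
grip_width: 0.0678
finger_force: 0.0
```

>>> move_arm([
  {"x": 0,"y": 0,"z": 0,"rx": 0,"ry": 0,"rz": 0,"gripper": 0.4},
  {"x": 0,"y": 0,"z": 0,"rx": 0,"ry": 0,"rz": 0,"gripper": 0.7},
  {"x": 0,"y": 0,"z": 0,"rx": 0,"ry": 0,"rz": 0,"gripper": 0.7},
  {"x": 0,"y": 0,"z": 0,"rx": 0,"ry": 0,"rz": 0,"gripper": 0.7},
  {"x": 0,"y": 0,"z": 0,"rx": 0,"ry": 0,"rz": 0,"gripper": 0.7},
])

```text
time_s: 17.08
eef_pos: [0.4725, -0.1776, 0.0422]
tcp_rot: [-0.001, 0.707, -0.707, 0.001]
contact_force: [-0.1, 1.0, 3.8]
grip_width: 0.04
finger_force: 20.0
```

>>> move_arm([
  {"x": 0,"y": 0,"z": 0,"rx": 0,"ry": 0,"rz": 0,"gripper": 0.7},
  {"x": 0,"y": 0,"z": 0,"rx": 0,"ry": 0,"rz": 0,"gripper": 0.7},
  {"x": 0,"y": 0,"z": 0,"rx": 0,"ry": 0,"rz": 0,"gripper": 0.7},
])

```text
time_s: 17.33
eef_pos: [0.4725, -0.1777, 0.0422]
tcp_rot: [-0.001, 0.707, -0.707, 0.001]
contact_force: [0.1, 2.0, 6.6]
grip_width: 0.0399
finger_force: 20.0
```

>>> move_arm([
  {"x": 0,"y": 0,"z": 0,"rx": 0,"ry": 0,"rz": 0,"gripper": 0.5},
  {"x": 0,"y": 0,"z": 0,"rx": 0,"ry": 0,"rz": 0,"gripper": 0.3},
  {"x": 0,"y": 0,"z": -0.003,"rx": 0,"ry": 0,"rz": 0,"gripper": 0.3},
  {"x": 0,"y": 0,"z": -0.006,"rx": 0,"ry": 0,"rz": 0,"gripper": 0.3},
  {"x": 0,"y": 0,"z": -0.006,"rx": 0,"ry": 0,"rz": 0,"gripper": 0.3},
])

```text
time_s: 17.75
eef_pos: [0.472, -0.1778, 0.0478]
tcp_rot: [-0.0, 0.707, -0.707, 0.0]
contact_force: [-0.6, -1.4, -0.2]
grip_width: 0.0602
finger_force: 0.0
```

>>> move_arm([
  {"x": 0,"y": 0,"z": 0,"rx": 0,"ry": 0,"rz": 0,"gripper": 0.4},
  {"x": 0,"y": 0,"z": 0,"rx": 0,"ry": 0,"rz": 0,"gripper": 0.7},
  {"x": 0,"y": 0,"z": 0,"rx": 0,"ry": 0,"rz": 0,"gripper": 0.7},
  {"x": 0,"y": 0,"z": 0,"rx": 0,"ry": 0,"rz": 0,"gripper": 0.7},
  {"x": 0,"y": 0,"z": 0,"rx": 0,"ry": 0,"rz": 0,"gripper": 0.7},
])

```text
time_s: 18.17
eef_pos: [0.4715, -0.1777, 0.047]
tcp_rot: [-0.0, -0.707, 0.707, 0.0]
contact_force: [-0.1, 0.6, -0.5]
grip_width: 0.0395
finger_force: 20.0
```

>>> move_arm([
  {"x": 0,"y": 0,"z": 0,"rx": 0,"ry": 0,"rz": 0,"gripper": 0.7},
  {"x": 0,"y": 0,"z": 0,"rx": 0,"ry": 0,"rz": 0,"gripper": 0.7},
])

```text
time_s: 18.33
eef_pos: [0.4715, -0.1777, 0.047]
tcp_rot: [-0.0, -0.707, 0.707, 0.0]
contact_force: [0.2, 0.2, -0.4]
grip_width: 0.0398
finger_force: 20.0
```

>>> move_arm([
  {"x": 0,"y": 0,"z": -0.01,"rx": 0,"ry": 0,"rz": 0,"gripper": 0.7},
  {"x": 0,"y": 0,"z": -0.03,"rx": 0,"ry": 0,"rz": 0,"gripper": 0.7},
  {"x": 0,"y": 0,"z": -0.06,"rx": 0,"ry": 0,"rz": 0,"gripper": 0.7},
  {"x": 0,"y": 0,"z": -0.095,"rx": 0,"ry": 0,"rz": 0,"gripper": 0.7},
  {"x": 0,"y": 0,"z": -0.13,"rx": 0,"ry": 0,"rz": 0,"gripper": 0.7},
])

```text
time_s: 18.75
eef_pos: [0.4708, -0.1777, 0.179]
tcp_rot: [0.0, 0.707, -0.707, -0.0]
contact_force: [0.4, 0.4, -0.8]
grip_width: 0.0402
finger_force: 20.0
```

>>> move_arm([
  {"x": -0.015,"y": 0,"z": 0,"rx": 0,"ry": 0,"rz": 0,"gripper": 0.7},
  {"x": -0.04,"y": 0,"z": 0,"rx": 0,"ry": 0,"rz": 0,"gripper": 0.7},
  {"x": -0.07,"y": 0,"z": 0,"rx": 0,"ry": 0,"rz": 0,"gripper": 0.7},
  {"x": -0.1,"y": 0,"z": 0,"rx": 0,"ry": 0,"rz": 0,"gripper": 0.7},
  {"x": -0.13,"y": 0,"z": 0,"rx": 0,"ry": 0,"rz": 0,"gripper": 0.7},
])

```text
time_s: 19.17
eef_pos: [0.4712, -0.0467, 0.178]
tcp_rot: [0.0, -0.707, 0.707, -0.0]
contact_force: [1.2, -0.1, -0.1]
grip_width: 0.0397
finger_force: 20.0
```

>>> move_arm([
  {"x": -0.03,"y": 0,"z": 0,"rx": 0,"ry": 0,"rz": 0,"gripper": 0.7},
  {"x": -0.06,"y": 0,"z": 0,"rx": 0,"ry": 0,"rz": 0,"gripper": 0.7},
  {"x": -0.09,"y": 0.001,"z": 0,"rx": 0,"ry": 0,"rz": 0,"gripper": 0.7},
  {"x": -0.12,"y": 0.003,"z": 0,"rx": 0,"ry": 0,"rz": 0,"gripper": 0.7},
  {"x": -0.15,"y": 0.0045,"z": 0,"rx": 0,"ry": 0,"rz": 0,"gripper": 0.7},
])

```text
time_s: 19.58
eef_pos: [0.4666, 0.1037, 0.178]
tcp_rot: [-0.0, 0.707, -0.707, 0.0]
contact_force: [0.9, 0.6, -1.7]
grip_width: 0.0397
finger_force: 20.0
```

>>> move_arm([
  {"x": -0.03,"y": 0,"z": 0,"rx": 0,"ry": 0,"rz": 0,"gripper": 0.7},
  {"x": -0.06,"y": 0,"z": 0,"rx": 0,"ry": 0,"rz": 0,"gripper": 0.7},
  {"x": -0.09,"y": 0,"z": 0,"rx": 0,"ry": 0,"rz": 0,"gripper": 0.7},
  {"x": -0.115,"y": 0,"z": 0,"rx": 0,"ry": 0,"rz": 0,"gripper": 0.7},
  {"x": -0.135,"y": 0,"z": 0,"rx": 0,"ry": 0,"rz": 0,"gripper": 0.7},
])

```text
time_s: 20.0
eef_pos: [0.4668, 0.2392, 0.1778]
tcp_rot: [-0.0, 0.707, -0.707, -0.0]
contact_force: [-0.0, 0.0, -0.8]
grip_width: 0.0405
finger_force: 20.0
```

>>> move_arm([
  {"x": -0.01,"y": 0,"z": 0,"rx": 0,"ry": 0,"rz": 0,"gripper": 0.7},
  {"x": -0.012,"y": 0,"z": 0,"rx": 0,"ry": 0,"rz": 0,"gripper": 0.7},
  {"x": -0.012,"y": 0,"z": 0,"rx": 0,"ry": 0,"rz": 0,"gripper": 0.7},
  {"x": -0.012,"y": 0,"z": 0.02,"rx": 0,"ry": 0,"rz": 0,"gripper": 0.7},
  {"x": -0.012,"y": 0,"z": 0.04,"rx": 0,"ry": 0,"rz": 0,"gripper": 0.7},
])

```text
time_s: 20.42
eef_pos: [0.4677, 0.2489, 0.1381]
tcp_rot: [0.001, -0.707, 0.707, 0.0]
contact_force: [0.5, 0.1, -1.9]
grip_width: 0.04
finger_force: 20.0
```

>>> move_arm([
  {"x": 0,"y": 0,"z": 0.025,"rx": 0,"ry": 0,"rz": 0,"gripper": 0.7},
  {"x": 0,"y": 0,"z": 0.05,"rx": 0,"ry": 0,"rz": 0,"gripper": 0.7},
  {"x": 0,"y": 0,"z": 0.07,"rx": 0,"ry": 0,"rz": 0,"gripper": 0.7},
  {"x": 0,"y": 0,"z": 0.08,"rx": 0,"ry": 0,"rz": 0,"gripper": 0.7},
  {"x": 0,"y": 0,"z": 0.084,"rx": 0,"ry": 0,"rz": 0,"gripper": 0.7},
])

```text
time_s: 20.83
eef_pos: [0.4665, 0.2476, 0.0519]
tcp_rot: [-0.001, -0.707, 0.708, -0.0]
contact_force: [-0.8, 0.3, -0.4]
grip_width: 0.0398
finger_force: 20.0
```

>>> move_arm([
  {"x": 0,"y": 0,"z": 0.003,"rx": 0,"ry": 0,"rz": 0,"gripper": 0.7},
  {"x": 0,"y": 0,"z": 0.005,"rx": 0,"ry": 0,"rz": 0,"gripper": 0.7},
  {"x": 0,"y": 0,"z": 0.005,"rx": 0,"ry": 0,"rz": 0,"gripper": 0.7},
  {"x": 0,"y": 0,"z": 0.005,"rx": 0,"ry": 0,"rz": 0,"gripper": 0.7},
])

```text
time_s: 21.17
eef_pos: [0.4676, 0.2497, 0.0491]
tcp_rot: [-0.001, 0.707, -0.707, 0.0]
contact_force: [0.9, 1.4, -0.5]
grip_width: 0.0397
finger_force: 20.0
```

>>> move_arm([
  {"x": 0,"y": 0,"z": 0,"rx": 0,"ry": 0,"rz": 0,"gripper": 0.5},
  {"x": 0,"y": 0,"z": 0,"rx": 0,"ry": 0,"rz": 0,"gripper": 0.3},
  {"x": 0,"y": 0,"z": 0,"rx": 0,"ry": 0,"rz": 0,"gripper": 0.1},
  {"x": 0,"y": 0,"z": 0,"rx": 0,"ry": 0,"rz": 0,"gripper": 0},
  {"x": 0,"y": 0,"z": 0,"rx": 0,"ry": 0,"rz": 0,"gripper": 0},
])

```text
time_s: 21.58
eef_pos: [0.4672, 0.2494, 0.0484]
tcp_rot: [-0.0, 0.707, -0.707, 0.0]
contact_force: [1.1, 0.0, -0.4]
grip_width: 0.0651
finger_force: 0.0
```

>>> move_arm([
  {"x": 0,"y": 0,"z": 0,"rx": 0,"ry": 0,"rz": 0,"gripper": 0},
  {"x": 0,"y": 0,"z": -0.01,"rx": 0,"ry": 0,"rz": 0,"gripper": 0},
  {"x": 0,"y": 0,"z": -0.035,"rx": 0,"ry": 0,"rz": 0,"gripper": 0},
  {"x": 0,"y": 0,"z": -0.07,"rx": 0,"ry": 0,"rz": 0,"gripper": 0},
  {"x": 0,"y": 0,"z": -0.095,"rx": 0,"ry": 0,"rz": 0,"gripper": 0},
])

```text
time_s: 22.0
eef_pos: [0.4676, 0.2494, 0.1461]
tcp_rot: [-0.001, 0.707, -0.707, 0.0]
contact_force: [0.8, 0.9, 0.0]
grip_width: 0.0873
finger_force: 0.0
```

>>> move_arm([
  {"x": 0.02,"y": 0,"z": 0,"rx": 0,"ry": 0,"rz": 0,"gripper": 0},
  {"x": 0.06,"y": 0,"z": 0,"rx": 0,"ry": 0,"rz": 0,"gripper": 0},
  {"x": 0.1,"y": 0,"z": 0,"rx": 0,"ry": 0,"rz": 0,"gripper": 0},
  {"x": 0.14,"y": 0,"z": 0,"rx": 0,"ry": 0,"rz": 0,"gripper": 0},
  {"x": 0.18,"y": 0,"z": 0,"rx": 0,"ry": 0,"rz": 0,"gripper": 0},
])

```text
time_s: 22.42
eef_pos: [0.4668, 0.0679, 0.1442]
tcp_rot: [-0.001, 0.707, -0.707, 0.0]
contact_force: [0.9, -0.2, 0.7]
grip_width: 0.0878
finger_force: 0.0
```

>>> move_arm([
  {"x": 0.04,"y": 0,"z": 0,"rx": 0,"ry": 0,"rz": 0,"gripper": 0},
  {"x": 0.08,"y": -0.002,"z": 0,"rx": 0,"ry": 0,"rz": 0,"gripper": 0},
  {"x": 0.12,"y": -0.005,"z": 0,"rx": 0,"ry": 0,"rz": 0,"gripper": 0},
  {"x": 0.16,"y": -0.007,"z": 0,"rx": 0,"ry": 0,"rz": 0,"gripper": 0},
  {"x": 0.2,"y": -0.009,"z": 0,"rx": 0,"ry": 0,"rz": 0,"gripper": 0},
])

```text
time_s: 22.83
eef_pos: [0.476, -0.1326, 0.1443]
tcp_rot: [-0.0, 0.707, -0.707, 0.0]
contact_force: [1.0, 1.0, 0.4]
grip_width: 0.0873
finger_force: 0.0
```

>>> move_arm([
  {"x": 0.035,"y": 0,"z": 0,"rx": 0,"ry": 0,"rz": 0,"gripper": 0},
  {"x": 0.07,"y": 0,"z": 0,"rx": 0,"ry": 0,"rz": 0,"gripper": 0},
  {"x": 0.095,"y": 0,"z": 0,"rx": 0,"ry": 0,"rz": 0,"gripper": 0},
  {"x": 0.107,"y": 0,"z": 0,"rx": 0,"ry": 0,"rz": 0,"gripper": 0},
  {"x": 0.107,"y": 0,"z": 0,"rx": 0,"ry": 0,"rz": 0,"gripper": 0},
])

```text
time_s: 23.25
eef_pos: [0.4759, -0.2398, 0.1435]
tcp_rot: [-0.0, -0.706, 0.708, -0.0]
contact_force: [0.8, 0.3, -0.1]
grip_width: 0.0878
finger_force: 0.0
```

>>> move_arm([
  {"x": 0,"y": 0,"z": 0.02,"rx": 0,"ry": 0,"rz": 0,"gripper": 0.15},
  {"x": 0,"y": 0,"z": 0.045,"rx": 0,"ry": 0,"rz": 0,"gripper": 0.15},
  {"x": 0,"y": 0,"z": 0.07,"rx": 0,"ry": 0,"rz": 0,"gripper": 0.15},
  {"x": 0,"y": 0,"z": 0.085,"rx": 0,"ry": 0,"rz": 0,"gripper": 0.15},
  {"x": 0,"y": 0,"z": 0.09,"rx": 0,"ry": 0,"rz": 0,"gripper": 0.15},
])

```text
time_s: 23.67
eef_pos: [0.4746, -0.2364, 0.0511]
tcp_rot: [0.001, 0.707, -0.707, -0.002]
contact_force: [-0.4, -0.2, -0.8]
grip_width: 0.0745
finger_force: 0.0
```

>>> move_arm([
  {"x": 0,"y": 0,"z": 0.006,"rx": 0,"ry": 0,"rz": 0,"gripper": 0.2},
  {"x": 0,"y": 0,"z": 0.012,"rx": 0,"ry": 0,"rz": 0,"gripper": 0.25},
  {"x": 0,"y": 0,"z": 0.015,"rx": 0,"ry": 0,"rz": 0,"gripper": 0.3},
  {"x": 0,"y": 0,"z": 0.015,"rx": 0,"ry": 0,"rz": 0,"gripper": 0.35},
  {"x": 0,"y": 0,"z": 0.015,"rx": 0,"ry": 0,"rz": 0,"gripper": 0.35},
])

```text
time_s: 24.08
eef_pos: [0.4765, -0.2377, 0.0387]
tcp_rot: [-0.0, 0.707, -0.707, 0.0]
contact_force: [0.2, -0.1, -0.1]
grip_width: 0.0579
finger_force: 0.0
```

>>> move_arm([
  {"x": 0,"y": 0,"z": 0,"rx": 0,"ry": 0,"rz": 0,"gripper": 0.5},
  {"x": 0,"y": 0,"z": 0,"rx": 0,"ry": 0,"rz": 0,"gripper": 0.7},
  {"x": 0,"y": 0,"z": 0,"rx": 0,"ry": 0,"rz": 0,"gripper": 0.7},
  {"x": 0,"y": 0,"z": 0,"rx": 0,"ry": 0,"rz": 0,"gripper": 0.7},
  {"x": 0,"y": 0,"z": 0,"rx": 0,"ry": 0,"rz": 0,"gripper": 0.7},
])

```text
time_s: 24.5
eef_pos: [0.4765, -0.2378, 0.0386]
tcp_rot: [-0.0, 0.707, -0.707, 0.0]
contact_force: [0.5, 0.2, 2.6]
grip_width: 0.0439
finger_force: 20.0
```

>>> move_arm([
  {"x": 0,"y": 0,"z": 0,"rx": 0,"ry": 0,"rz": 0,"gripper": 0.7},
  {"x": 0,"y": 0,"z": 0,"rx": 0,"ry": 0,"rz": 0,"gripper": 0.7},
  {"x": 0,"y": 0,"z": 0,"rx": 0,"ry": 0,"rz": 0,"gripper": 0.7},
])

```text
time_s: 24.75
eef_pos: [0.4765, -0.2378, 0.0385]
tcp_rot: [-0.0, 0.707, -0.707, 0.0]
contact_force: [-0.4, 0.4, 4.9]
grip_width: 0.0438
finger_force: 20.0
```

>>> move_arm([
  {"x": 0,"y": 0,"z": -0.01,"rx": 0,"ry": 0,"rz": 0,"gripper": 0.7},
  {"x": 0,"y": 0,"z": -0.03,"rx": 0,"ry": 0,"rz": 0,"gripper": 0.7},
  {"x": 0,"y": 0,"z": -0.06,"rx": 0,"ry": 0,"rz": 0,"gripper": 0.7},
  {"x": 0,"y": 0,"z": -0.095,"rx": 0,"ry": 0,"rz": 0,"gripper": 0.7},
  {"x": 0,"y": 0,"z": -0.135,"rx": 0,"ry": 0,"rz": 0,"gripper": 0.7},
])

```text
time_s: 25.17
eef_pos: [0.4743, -0.2372, 0.1735]
tcp_rot: [-0.001, -0.707, 0.707, 0.002]
contact_force: [1.6, -0.0, -1.0]
grip_width: 0.0441
finger_force: 20.0
```

>>> move_arm([
  {"x": -0.015,"y": 0,"z": 0,"rx": 0,"ry": 0,"rz": 0,"gripper": 0.7},
  {"x": -0.04,"y": 0,"z": 0,"rx": 0,"ry": 0,"rz": 0,"gripper": 0.7},
  {"x": -0.07,"y": 0,"z": 0,"rx": 0,"ry": 0,"rz": 0,"gripper": 0.7},
  {"x": -0.1,"y": 0,"z": 0,"rx": 0,"ry": 0,"rz": 0,"gripper": 0.7},
  {"x": -0.13,"y": 0,"z": 0,"rx": 0,"ry": 0,"rz": 0,"gripper": 0.7},
])

```text
time_s: 25.58
eef_pos: [0.4752, -0.1066, 0.1734]
tcp_rot: [-0.0, -0.707, 0.707, 0.0]
contact_force: [2.1, 1.1, -0.5]
grip_width: 0.0441
finger_force: 20.0
```

>>> move_arm([
  {"x": -0.03,"y": 0,"z": 0,"rx": 0,"ry": 0,"rz": 0,"gripper": 0.7},
  {"x": -0.06,"y": 0.002,"z": 0,"rx": 0,"ry": 0,"rz": 0,"gripper": 0.7},
  {"x": -0.09,"y": 0.004,"z": 0,"rx": 0,"ry": 0,"rz": 0,"gripper": 0.7},
  {"x": -0.12,"y": 0.007,"z": 0,"rx": 0,"ry": 0,"rz": 0,"gripper": 0.7},
  {"x": -0.15,"y": 0.0095,"z": 0,"rx": 0,"ry": 0,"rz": 0,"gripper": 0.7},
])

```text
time_s: 26.0
eef_pos: [0.4655, 0.0435, 0.1734]
tcp_rot: [-0.0, -0.707, 0.707, 0.0]
contact_force: [-0.2, -0.9, -0.5]
grip_width: 0.0442
finger_force: 20.0
```

>>> move_arm([
  {"x": -0.03,"y": 0,"z": 0,"rx": 0,"ry": 0,"rz": 0,"gripper": 0.7},
  {"x": -0.06,"y": 0,"z": 0,"rx": 0,"ry": 0,"rz": 0,"gripper": 0.7},
  {"x": -0.09,"y": 0,"z": 0,"rx": 0,"ry": 0,"rz": 0,"gripper": 0.7},
  {"x": -0.12,"y": 0,"z": 0,"rx": 0,"ry": 0,"rz": 0,"gripper": 0.7},
  {"x": -0.15,"y": 0,"z": 0,"rx": 0,"ry": 0,"rz": 0,"gripper": 0.7},
])

```text
time_s: 26.42
eef_pos: [0.4657, 0.1935, 0.1734]
tcp_rot: [-0.0, -0.707, 0.707, 0.0]
contact_force: [1.5, -0.2, -0.7]
grip_width: 0.0442
finger_force: 20.0
```

>>> move_arm([
  {"x": -0.03,"y": 0,"z": 0,"rx": 0,"ry": 0,"rz": 0,"gripper": 0.7},
  {"x": -0.06,"y": 0,"z": 0,"rx": 0,"ry": 0,"rz": 0,"gripper": 0.7},
  {"x": -0.085,"y": 0,"z": 0,"rx": 0,"ry": 0,"rz": 0,"gripper": 0.7},
  {"x": -0.105,"y": 0,"z": 0,"rx": 0,"ry": 0,"rz": 0,"gripper": 0.7},
  {"x": -0.117,"y": 0,"z": 0,"rx": 0,"ry": 0,"rz": 0,"gripper": 0.7},
])

```text
time_s: 26.83
eef_pos: [0.4662, 0.311, 0.173]
tcp_rot: [0.0, 0.707, -0.707, -0.0]
contact_force: [0.5, 0.5, -0.0]
grip_width: 0.0442
finger_force: 20.0
```

>>> move_arm([
  {"x": 0,"y": 0,"z": 0,"rx": 0,"ry": 0,"rz": 0,"gripper": 0.7},
  {"x": 0,"y": 0,"z": 0.01,"rx": 0,"ry": 0,"rz": 0,"gripper": 0.7},
  {"x": 0,"y": 0,"z": 0.025,"rx": 0,"ry": 0,"rz": 0,"gripper": 0.7},
  {"x": 0,"y": 0,"z": 0.04,"rx": 0,"ry": 0,"rz": 0,"gripper": 0.7},
  {"x": 0,"y": 0,"z": 0.05,"rx": 0,"ry": 0,"rz": 0,"gripper": 0.7},
])

```text
time_s: 27.25
eef_pos: [0.4659, 0.3074, 0.1213]
tcp_rot: [-0.001, -0.707, 0.708, 0.0]
contact_force: [-0.6, -0.8, -2.0]
grip_width: 0.0444
finger_force: 20.0
```

>>> move_arm([
  {"x": 0,"y": 0,"z": 0.02,"rx": 0,"ry": 0,"rz": 0,"gripper": 0.7},
  {"x": 0,"y": 0,"z": 0.045,"rx": 0,"ry": 0,"rz": 0,"gripper": 0.7},
  {"x": 0,"y": 0,"z": 0.065,"rx": 0,"ry": 0,"rz": 0,"gripper": 0.7},
  {"x": 0,"y": 0,"z": 0.075,"rx": 0,"ry": 0,"rz": 0,"gripper": 0.7},
  {"x": 0,"y": 0,"z": 0.079,"rx": 0,"ry": 0,"rz": 0,"gripper": 0.7},
])

```text
time_s: 27.67
eef_pos: [0.4659, 0.3075, 0.0423]
tcp_rot: [-0.002, -0.707, 0.707, -0.0]
contact_force: [-0.3, 0.2, -0.4]
grip_width: 0.044
finger_force: 20.0
```

>>> move_arm([
  {"x": 0,"y": 0,"z": 0.003,"rx": 0,"ry": 0,"rz": 0,"gripper": 0.7},
  {"x": 0,"y": 0,"z": 0.005,"rx": 0,"ry": 0,"rz": 0,"gripper": 0.7},
  {"x": 0,"y": 0,"z": 0.005,"rx": 0,"ry": 0,"rz": 0,"gripper": 0.7},
  {"x": 0,"y": 0,"z": 0.005,"rx": 0,"ry": 0,"rz": 0,"gripper": 0.7},
])

```text
time_s: 28.0
eef_pos: [0.4671, 0.3098, 0.0401]
tcp_rot: [-0.001, 0.707, -0.707, -0.0]
contact_force: [0.6, -0.2, -0.8]
grip_width: 0.0442
finger_force: 20.0
```

>>> move_arm([
  {"x": 0,"y": 0,"z": 0,"rx": 0,"ry": 0,"rz": 0,"gripper": 0.45},
  {"x": 0,"y": 0,"z": 0,"rx": 0,"ry": 0,"rz": 0,"gripper": 0.3},
  {"x": 0,"y": 0,"z": 0,"rx": 0,"ry": 0,"rz": 0,"gripper": 0.1},
  {"x": 0,"y": 0,"z": 0,"rx": 0,"ry": 0,"rz": 0,"gripper": 0},
  {"x": 0,"y": 0,"z": 0,"rx": 0,"ry": 0,"rz": 0,"gripper": 0},
])

```text
time_s: 28.42
eef_pos: [0.4667, 0.3095, 0.0394]
tcp_rot: [-0.0, 0.707, -0.707, -0.0]
contact_force: [0.7, 0.3, -1.0]
grip_width: 0.0694
finger_force: 0.0
```

>>> move_arm([
  {"x": 0,"y": 0,"z": 0,"rx": 0,"ry": 0,"rz": 0,"gripper": 0},
  {"x": 0,"y": 0,"z": -0.01,"rx": 0,"ry": 0,"rz": 0,"gripper": 0},
  {"x": 0,"y": 0,"z": -0.035,"rx": 0,"ry": 0,"rz": 0,"gripper": 0},
  {"x": 0,"y": 0,"z": -0.07,"rx": 0,"ry": 0,"rz": 0,"gripper": 0},
  {"x": 0,"y": 0,"z": -0.11,"rx": 0,"ry": 0,"rz": 0,"gripper": 0},
])

```text
time_s: 28.83
eef_pos: [0.4657, 0.3082, 0.1497]
tcp_rot: [-0.002, -0.707, 0.707, -0.0]
contact_force: [1.9, 1.7, -0.1]
grip_width: 0.0872
finger_force: 0.0
```

>>> move_arm([
  {"x": 0.04,"y": 0,"z": 0,"rx": 0,"ry": 0,"rz": 0,"gripper": 0},
  {"x": 0.08,"y": 0,"z": 0,"rx": 0,"ry": 0,"rz": 0,"gripper": 0},
  {"x": 0.12,"y": 0,"z": 0,"rx": 0,"ry": 0,"rz": 0,"gripper": 0},
  {"x": 0.16,"y": 0,"z": 0,"rx": 0,"ry": 0,"rz": 0,"gripper": 0},
  {"x": 0.2,"y": 0,"z": 0,"rx": 0,"ry": 0,"rz": 0,"gripper": 0},
])

```text
time_s: 29.25
eef_pos: [0.4663, 0.1077, 0.1502]
tcp_rot: [-0.001, 0.707, -0.707, 0.0]
contact_force: [1.0, -0.3, 0.1]
grip_width: 0.0874
finger_force: 0.0
```

>>> move_arm([
  {"x": 0.04,"y": 0,"z": 0,"rx": 0,"ry": 0,"rz": 0,"gripper": 0},
  {"x": 0.08,"y": 0,"z": 0,"rx": 0,"ry": 0,"rz": 0,"gripper": 0},
  {"x": 0.12,"y": 0,"z": 0,"rx": 0,"ry": 0,"rz": 0,"gripper": 0},
  {"x": 0.16,"y": 0,"z": 0,"rx": 0,"ry": 0,"rz": 0,"gripper": 0},
  {"x": 0.2,"y": 0,"z": 0,"rx": 0,"ry": 0,"rz": 0,"gripper": 0},
])

```text
time_s: 29.67
eef_pos: [0.4664, -0.0925, 0.1504]
tcp_rot: [-0.001, 0.707, -0.707, 0.0]
contact_force: [0.1, -0.1, 0.1]
grip_width: 0.0876
finger_force: 0.0
```

>>> move_arm([
  {"x": 0.04,"y": 0,"z": 0,"rx": 0,"ry": 0,"rz": 0,"gripper": 0},
  {"x": 0.07,"y": 0,"z": 0,"rx": 0,"ry": 0,"rz": 0,"gripper": 0},
  {"x": 0.08,"y": 0,"z": 0,"rx": 0,"ry": 0,"rz": 0,"gripper": 0},
  {"x": 0.08,"y": 0,"z": 0,"rx": 0,"ry": 0,"rz": 0,"gripper": 0},
])

```text
time_s: 30.0
eef_pos: [0.4663, -0.1728, 0.1496]
tcp_rot: [-0.0, -0.706, 0.708, -0.0]
contact_force: [-0.1, 0.3, 0.4]
grip_width: 0.0875
finger_force: 0.0
```

Run:
```python
from plant import get_image
from h import *
s=get_image("scene")[:,:,::-1];t=get_image("top")[:,:,::-1]
cv2.imwrite("pics/tf.png",t);cv2.imwrite("pics/sf.png",s)
o=np.zeros((600,720,3),np.uint8);o[:280,:680]=cv2.resize(t[205:275,175:345],None,fx=4,fy=4,interpolation=2)
o[285:600,:]=cv2.resize(s[140:245,225:465],None,fx=3,fy=3,interpolation=2);cv2.imwrite("pics/cf.png",o)
```

View pics/cf.png

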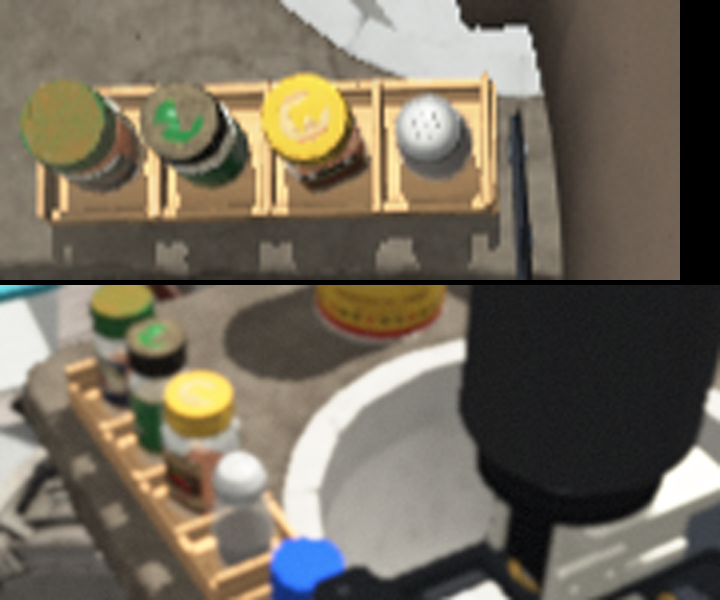

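All four stand upright in their bays: green (67,123), slim (184,115), yellow (306,117) and shaker (429,126). One numeric check of the centring before I hand in.

Run:
```python
from h import *
g=lambda x,y:(175+x/4-.375,205+y/4-.375)
for n,x,y,z,b in(("green",68,123,.107,.309),("slim",186,116,.114,.249),("yellow",306,117,.11,.189),("shaker",429,126,.096,.129)):print(n,cast("top",*g(x,y),z)-[.467,b])
from plant import sensors;print(sensors.sense()["time_s"])
```

```text
green [ 0.00031366 -0.00182764]
slim [ 0.0014409  -0.00253633]
yellow [ 0.00059873 -0.00204518]
shaker [-0.00251498 -0.00287234]
30.1
```

```bash
python3 -c "
from plant import workorder;print(workorder.sign_off())"
```

```text
the job is handed in; nothing more can be done
None
```

The job is handed in: from the right-hand end of the wooden rack stand the shaker, yellow jar, slim jar and green jar, all upright and about 2–4 mm from bay centre by camera, at about 30 s of the 106 s limit.

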